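# Fit the grating disc on the cutter's studs and close its retaining bow

## Task

Get the vegetable cutter ready: take the disc that has three stud holes, turn it so that all three studs of the sloping drive head pass through its holes, and slide it on until it lies flat and fully home. Then swing the retaining bow, which stands open, all the way down over the disc. Leave the other things on the table where they are.

Things in the scene. Friction and masses are not known exactly. Their poses are not given: they have to be found in the camera images.
- disc_grip (a point): Loose grating disc to fit: light metal, 132 mm across, 8 mm thick, 0.25-0.5 kg, bumps on top, flat on the table, any yaw. A black bar grip stands on its middle: 56 mm along x, 18 mm along y, 48 mm tall. This point is the grip's centre, 32 mm above the disc's underside; z out of the top. Three 16 mm through holes 40 mm from the middle, at 0, 120, 240 degrees from x (the bar points at one).
- plain_grip (a point): Centre of the same bar grip on the other disc: same size and metal but smooth and without holes, not to be used, leave it lying. The two discs may lie in either of two places.
- cutter: White wedge-shaped cutter, 172 mm long, 150 mm wide, fixed to the table; its place and yaw vary. Its top face slopes 30 degrees, down towards this frame's -x. Origin on the table below the middle of the sloping face.
- seat (a point): Middle of the drive head's flat seating face, where the disc's underside goes; z points out of it, 30 degrees from vertical. The head is a grey round carrier, 116 mm across, 12 mm thick, braked (does not turn under light loads), at any angle. With the disc home disc_grip is 32 mm from here along z; any of the three turns will do.
- carrier: The drive head's frame, axes as seat's, origin 12 mm below seat along z. Three steel studs stand along z, 40 mm from its axis at 0, 120 and 240 degrees from x: 12 mm diameter, 18 mm long above the seating face, the last 5 mm tapered to 6 mm.
- bow_bar (a point): Middle of the cross bar of the retaining bow: a round black sleeve, 14 mm diameter, 76 mm long along y (level). The bow is a U of 8 mm steel rod, arms 112 mm apart and 178 mm long from the hinge, open on the uphill side, up to 330 mm high. This frame turns with the bow; x points from bar to hinge. Closed, the arms lie parallel to the sloping face, 17 mm above the seat, the bar past the face's lower edge.
- bow_hinge (a point): Middle of the bow's hinge axis, which is level along this frame's y: 82 mm uphill of the drive head's axis and 17 mm above the seating face.
- bow (a joint): Angle of the bow in rad: 0 closed (at its stop), grows as it is raised, right-handed about bow_hinge's y; starts open at 1.95 to 2.25, stop at 2.35. It stays at any angle; moving it takes about 1 to 3 N at the bar.
- bottle: White plastic bottle, 60 mm diameter, 170 mm tall; origin at the centre of its underside. Leave alone.
- cup: Steel cup, 72 mm across, 70 mm tall; origin at the centre of its underside. Leave alone.
- brush: White hand brush lying flat, 190 mm long along its x; origin under its middle. Leave alone.
- jar: Clear jar, 72 mm diameter, 100 mm tall; origin at the centre of its underside. Leave alone.
- spatula: Steel spatula with a black handle, 240 mm long along its x, lying flat beside the cutter; origin under its middle. Leave alone.
Mind the look-alikes: they are no part of the job. What is shaped like the cutter but yellow is not meant.

How it is judged:
On the way, in this order (a step that is already met when the one before it is completed fails the run):
1. the holed disc is fully home on the three studs while the bow is still open (z of disc_grip in the frame of seat between 0.029 and 0.035 m and x of disc_grip in the frame of seat between -0.004 and 0.004 m and y of disc_grip in the frame of seat between -0.004 and 0.004 m and angle between the z axis of disc_grip and the z axis of seat, either way round below 0.06 rad and value of joint bow above 1.2 rad), for 0.2 s.
2. the bow is swung all the way down over the disc (value of joint bow below 0.06 rad and z of disc_grip in the frame of seat between 0.029 and 0.035 m and x of disc_grip in the frame of seat between -0.004 and 0.004 m and y of disc_grip in the frame of seat between -0.004 and 0.004 m and angle between the z axis of disc_grip and the z axis of seat, either way round below 0.06 rad), for 0.2 s.
At the end, for the whole second after the job is handed in: The disc with the three holes is on the studs, flat against the drive head (within 3 mm in depth, 4 mm sideways, 0.06 rad of tilt) and at rest, the bow is closed over it (joint below 0.06 rad) (all of step 2 and linear speed of disc below 0.02 m/s); the robot touches nothing.
It fails at once if a bystander (plain disc, bottle, cup, brush, jar or spatula) is shifted by more than 40 mm (distance of any of plain_grip, bottle, cup, brush, jar, spatula from where it was at the start of the episode above 0.04 m).
It also fails if it takes over 64 s, if anything falls off the work surface, if the arm or the gripper's body presses on something with over 40 N, if the wrist force passes 120 N, or if a joint passes its speed limit or range.

## Robot

A 6-joint arm with a two-finger parallel gripper is mounted at the origin on the work surface. World frame = base frame: x ahead of the robot, y to its left, z up, the work surface at z = 0. Lengths are in m, angles in rad, forces in N, time in s.
With the tool pointing down it reaches from about 0.425 to 0.925 m from the base axis. Payload 12.5 kg.
Tool frame: the origin (TCP) lies at the very end of the fingers, on their centre line; the grasp point (between the pads) lies 19 mm behind it; z points along the fingers, y is the direction in which the jaws open and shut (so a half turn about z gives the same grasp; the last joint's range is limited). The gripper opens to 85 mm and grips with 20 to 120 N. Pads are 22 mm wide; open, the fingers measure 114 mm over their backs; the gripper's body (76 mm by 85 mm) begins 54 mm behind the grasp point. The pads swing forward as they close: fully open they stand 13 mm farther back than shut.
Start: joints at [-1.417, 0.491, 1.559, -0, 1.092, -0.106], TCP at [0.161, -0.604, 0.231] pointing down, gripper open.
Joint ranges: [-3.1, 3.1], [-0.84, 2.19], [0.05, 2.79], [-1.13, 4.28], [0.06, 2.93], [-2.69, 2.69]. Speed limits (rad/s): [2.22, 2.22, 2.79, 3.14, 3.14, 3.14].

## Interface

Orientations are given as a unit quaternion [w, x, y, z].
In Python, from plant import observe, eyes, env gives the robot as it stands.
- The arm moves only by the tool apply_moves, never from a script. Its argument "plan" is a list of rows, each a list of 5 numbers: the closure, from 0 (fully open) to 1 (shut), then the shift along the world's x, y, z as a fraction of full scale, then the turn about the world's z as a fraction of full scale. In form: [[gripper, dx, dy, dz, spin], ...]. A call has 1 to 8 rows; each row shifts and turns the commanded pose from where the row before left it; what a row does not reach is not made up. Full scale, the value 1, is 0.1 m for a shift and 6 degrees for a turn. A row lasts 1/10 s, in which the tool goes at most 50 mm and 8.59 degrees, less where a joint would pass 70% of its speed; a pose out of reach is approached as far as the arm can. A call with a number of a shift or a turn outside -1 to 1 is refused whole. A call with a gripper value outside its range is refused whole. The fingers move at their own pace and stop on an object; "squeeze" is the grip in N (left out, the last holds). Time passes only in rows, so rows that do not move let the fingers close. It gives the time, the measured TCP pose, the force and the opening at its end, in the units of the state.
- observe(): the state, without advancing time (a new reading comes with each control period).
- eyes.grab_frame(name): name is "scene" or "top" or "wrist"; returns the picture (384x512x3 uint8, red, green, blue); there is no depth.
- eyes.camera_params(name): a dict with "fx", "fy", "cx", "cy" (pixels), "eye" and "rotation" of the camera in the world. Camera axes: x right, y up, looking along -z (the intrinsics and any distortion apply to the point x, -y, -z); pixel columns grow to the right and rows downward; lengths in m; the calibration is good to about 2 mm. A picture is of the moment at which its call begins: read the wrist's pose just before it. camera_params takes no time and is no camera call; for the wrist camera it gives the pose at the moment of the call.
- env.close_job(): hands the job in, once; it reports no verdict.
Trained networks look in the newest picture that a camera, given by its name, has taken for a name from the list of things; names that differ only in an ending like _2 or _b are one class to them, and where a whole thing is asked for, a point or a joint stands for the part that bears it (a point fixed in the world has none). Each returns a list of dicts, best first, with "confidence" (0 to 1); they miss things now and then, are a little off and sometimes report something else, mostly with a low value. They report only what shows in the picture. A call takes as long as a camera call. They do not tell look-alikes from the thing itself.
- eyes.search_frame(thing, camera): "location" ([x, y, z] in m, in world coordinates, good to about 4 mm: the middle of the surface that is visible of it).
- eyes.silhouettes(thing, camera): "pixels" (384x512 bool, what is visible of it).
- eyes.spot_point(thing, camera): "location" ([x, y, z] in m, in world coordinates, good to about 4 mm: a listed point, or the origin of a listed thing).
The state is a dict: "clock": time; "qpos": joint angles; "dq": joint speeds; "joint_torque": joint torques, N m; "tool_pos": TCP position; "eef_rot": TCP orientation; "force": force on the tool from outside, world axes, zero at the start; "moment": the same for the moment, N m; "finger_gap": finger opening in m.
Only numpy, scipy, OpenCV 4.12 (cv2) and the standard library are available. Lean on these libraries where they do the work, as an engineer would, in place of code of your own. Each camera call takes 0.05 s, during which the arm holds its last target.

## Working session

There is one attempt and no reset: what is moved stays moved. The work goes in short steps, Python scripts to look and compute and a tool call to move; the robot and the scene stay as the last step left them, time stands still between calls to the robot, and variables do not carry over. Pictures are saved under pics/ and viewed, and the job is handed in when it is done.

Besides the shell and the picture viewer there is one more tool, called after "Request:" in YAML: its name, and indented under it one key for each argument. apply_moves: Moves the arm, as the interface text tells. Its arguments: {"type":"object","properties":{"plan":{"type":"array"},"squeeze":{"type":"number"}},"required":["plan"]}

```bash
ls; mkdir -p pics; python3 - <<'E'
from plant import observe, eyes, env
import cv2
print(observe())
for n in ["scene","top","wrist"]:
    im=eyes.grab_frame(n); cv2.imwrite(f"pics/a_{n}.png",im[:,:,::-1]); 
    p=eyes.camera_params(n); print(n,p)
    for t in (["disc_grip","plain_grip","cutter","seat","carrier","bow_bar","bow_hinge","bottle","cup","brush","jar","spatula"] if n=="top" else ["disc_grip","plain_grip","seat","bow_bar","bow_hinge"] if n=="scene" else []):
        print(n,t,[(round(d["confidence"],2),[round(float(v),3) for v in d["location"]]) for d in eyes.spot_point(t,n)[:3]])
E
```

```text
pics
{'clock': 0.0, 'qpos': array([-1.41663027e+00,  4.91571055e-01,  1.55945540e+00, -6.00237438e-06,
        1.09169641e+00, -1.05576569e-01]), 'dq': array([-0.00044394,  0.00085521,  0.00048917, -0.00177677, -0.00124825,
       -0.00134893]), 'joint_torque': array([-1.69708230e-03, -6.18452525e+01, -2.61598939e+01, -1.65264732e-04,
        4.03023121e-03,  5.32557209e-06]), 'tool_pos': array([ 0.16051959, -0.60380001,  0.23071855]), 'eef_rot': array([-5.64876223e-04,  9.91578230e-01,  1.29507894e-01, -1.63895119e-05]), 'force': array([ 0.0581166 ,  0.29705835, -0.80944651]), 'moment': array([0.02171795, 0.02838352, 0.02804699]), 'finger_gap': 0.08533629938442834}
scene {'fx': 388.22304614088097, 'fy': 388.22304614088097, 'cx': 257.8038091498811, 'cy': 192.08318925046808, 'eye': array([1.40285245, 0.30892764, 1.11456415]), 'rotation': array([0.55738815, 0.21420055, 0.29643561, 0.74536065])}
scene disc_grip [(0.79, [0.54, -0.279, 0.032])]
scene plain_grip [(0.7, [0.601, 0.195, -0.0]), (0.65, [0.524, -0.081, 0.031])]
scene seat [(0.88, [0.304, 0.186, 0.099]), (0.76, [0.596, 0.187, 0.
[... 673 characters left out ...]
]), (0.61, [0.597, 0.192, 0.088]), (0.31, [0.649, -0.016, 0.002])]
top bow_bar [(0.9, [0.306, 0.095, 0.063]), (0.78, [0.584, 0.267, 0.333])]
top bow_hinge [(0.78, [0.587, 0.253, 0.157]), (0.72, [0.534, -0.283, 0.034]), (0.33, [0.666, -0.409, 0.001])]
top bottle [(0.96, [0.679, -0.213, -0.003])]
top cup [(0.75, [0.345, -0.228, -0.001]), (0.49, [0.596, 0.192, 0.001])]
top brush [(0.63, [0.65, -0.015, 0.005])]
top jar [(0.93, [0.665, -0.41, -0.0])]
top spatula []
wrist {'fx': 322.0954801832158, 'fy': 322.0954801832158, 'cx': 258.7584853990733, 'cy': 190.56678890839714, 'eye': array([ 0.23293545, -0.58519916,  0.37376395]), 'rotation': array([ 0.78393107, -0.11788959,  0.09036874, -0.6028164 ])}
```

View pics/a_scene.png

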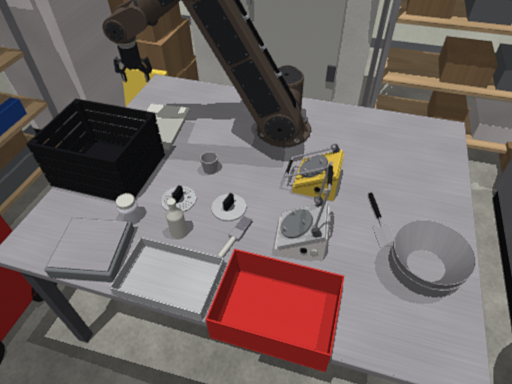

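View pics/a_top.png

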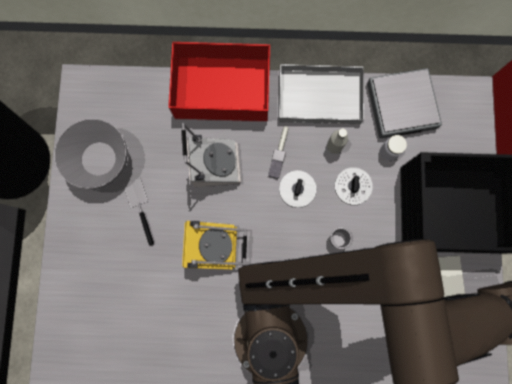

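```bash
python3 - <<'E'
import cv2
a=cv2.imread("pics/a_top.png")
# crop discs and cutter
c=a[40:340,130:430]
c1=cv2.imread("pics/a_scene.png")
for n,im in (("top",a),("scene",c1)): print(im.shape)
cv2.imwrite("pics/b_top.png",cv2.resize(a[60:200,120:320],None,fx=4,fy=4,interpolation=cv2.INTER_CUBIC))
E
```

```text
(384, 512, 3)
(384, 512, 3)
```

```bash
python3 - <<'E'
import cv2
a=cv2.imread("pics/a_top.png"); s=cv2.imread("pics/a_scene.png")
k=dict(fx=8,fy=8,interpolation=cv2.INTER_CUBIC)
cv2.imwrite("pics/c1.png",cv2.resize(a[120:200,175:255],None,**k))
cv2.imwrite("pics/c2.png",cv2.resize(a[155:215,325:385],None,**k))
cv2.imwrite("pics/c3.png",cv2.resize(s[190:265,255:345],None,**k))
E
```

```text
(no output)
```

View pics/c1.png

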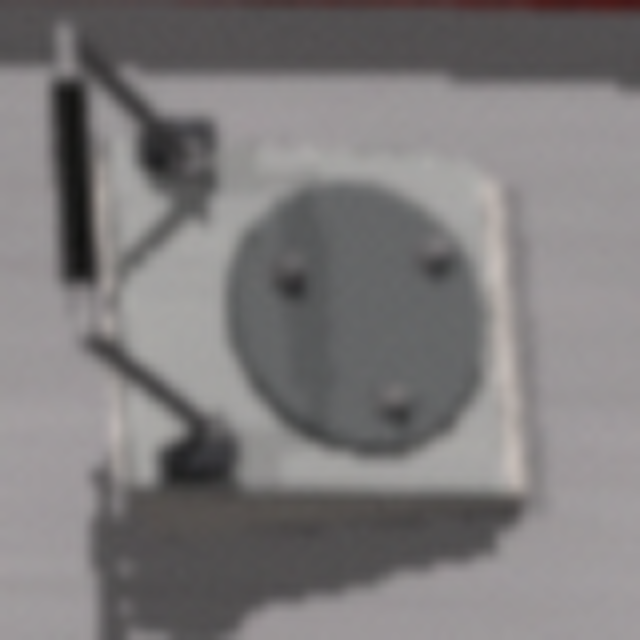

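View pics/c2.png

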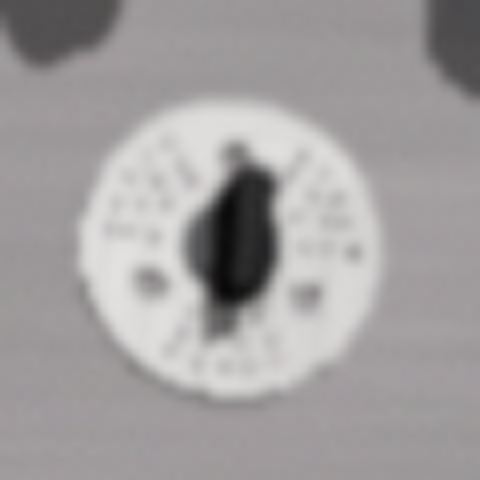

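View pics/c3.png

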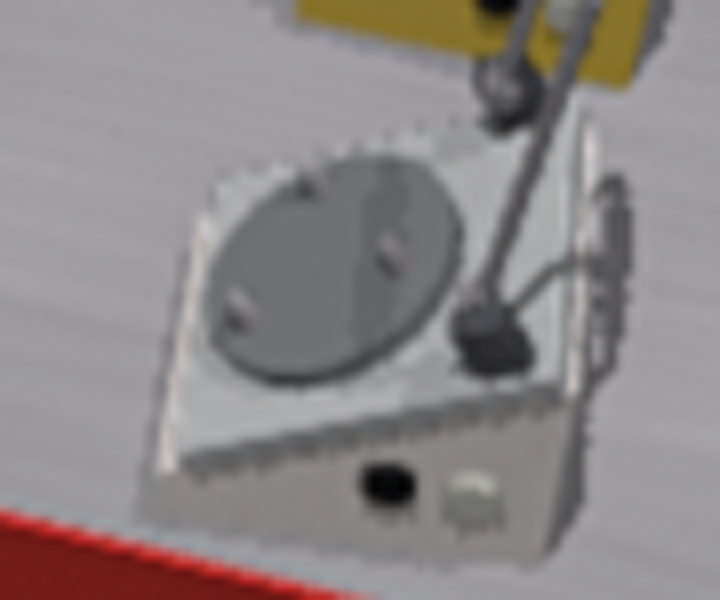

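Request:
apply_moves:
  plan:
    - [0,0.4,0.3,0,0]
    - [0,0.4,0.4,0,0]
    - [0,0.4,0.4,0,0]
    - [0,0.4,0.4,0,0]
    - [0,0.4,0.4,0,0]
    - [0,0.4,0.4,0,0]
    - [0,0.4,0.4,0,0]
    - [0,0.4,0.4,0,0]

```text
clock: 1.8
tool_pos: [0.4493, -0.3249, 0.2316]
eef_rot: [0.0, 0.992, 0.129, 0.0]
force: [0.1, 0.1, -0.5]
finger_gap: 0.0855
```

```bash
cat > h.py <<'E'
from plant import observe, eyes, env
import cv2, numpy as np
from scipy.spatial.transform import Rotation as R
def cam(n):
    p=eyes.camera_params(n); q=p["rotation"]; return p,R.from_quat([q[1],q[2],q[3],q[0]])
def proj(p,r,X):
    c=r.inv().apply(np.atleast_2d(X)-p["eye"]); return np.c_[p["cx"]+p["fx"]*c[:,0]/-c[:,2], p["cy"]-p["fy"]*c[:,1]/-c[:,2]]
def ray(p,r,uv):
    uv=np.atleast_2d(uv); d=np.c_[(uv[:,0]-p["cx"])/p["fx"],-(uv[:,1]-p["cy"])/p["fy"],-np.ones(len(uv))]; return r.apply(d)
def onplane(p,r,uv,P0,n):
    d=ray(p,r,uv); e=p["eye"]; t=((np.array(P0)-e)@n)/(d@np.array(n)); return e+d*t[:,None]
def snap(n,f,box=None,k=1):
    p,r=cam(n); im=eyes.grab_frame(n)[:,:,::-1].copy()
    o=im if box is None else im[box[1]:box[3],box[0]:box[2]]
    cv2.imwrite("pics/"+f,cv2.resize(o,None,fx=k,fy=k,interpolation=cv2.INTER_CUBIC)); return p,r,im
def st():
    o=observe(); q=o["eef_rot"]; e=R.from_quat([q[1],q[2],q[3],q[0]]).apply(np.eye(3))
    print("t",round(o["clock"],2),"tcp",o["tool_pos"].round(4),"jaw deg",np.degrees(np.arctan2(e[1][1],e[1][0])).round(1),"z",e[2].round(3),"gap",round(o["finger_gap"],4),"F",o["force"].round(1),"q6",o["qpos"].round(2)); return o
E
python3 - <<'E'
from h import *
st(); snap("wrist","d1.png")
for t in ["disc_grip","plain_grip"]: print(eyes.spot_point(t,"wrist"))
E
```

```text
t 1.8 tcp [ 0.4493 -0.3249  0.2316] jaw deg -75.1 z [ 0. -0. -1.] gap 0.0855 F [ 0.1  0.1 -0.5] q6 [-0.75  0.39  1.73 -0.    1.02  0.57]
[{'location': [0.5338, -0.282, 0.0305], 'confidence': 0.6}]
[{'location': [0.519, -0.0833, 0.0305], 'confidence': 0.86}, {'location': [0.3446, -0.2243, -0.0011], 'confidence': 0.43}]
```

View pics/d1.png

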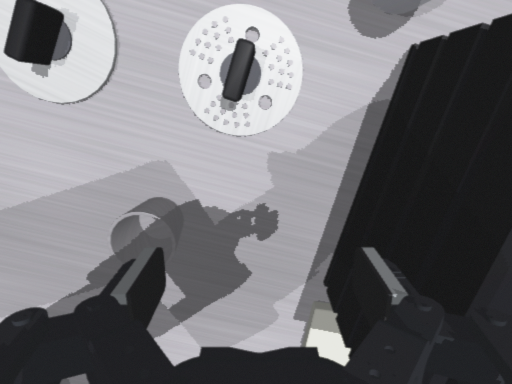

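```bash
python3 - <<'E'
from h import *
p,r=cam("wrist"); im=cv2.imread("pics/d1.png"); g=cv2.cvtColor(im,cv2.COLOR_BGR2GRAY)
for c in [(252,34),(204,81),(265,102)]:
    u,v=c; w=g[v-9:v+10,u-9:u+10].astype(float); th=(w.max()+w.min())/2
    m=(w<th).astype(np.uint8); n,l,s,ce=cv2.connectedComponentsWithStats(m); k=l[9,9] or 1
    uv=ce[k]+[u-9,v-9]; print(uv,s[k,4],onplane(p,r,uv,[0,0,0.008],[0,0,1]).round(4))
# disc outline
m=(g>225).astype(np.uint8); m[:, :150]=0; m[150:]=0; m[:,330:]=0
m=cv2.morphologyEx(m,cv2.MORPH_CLOSE,np.ones((15,15)))
cn=max(cv2.findContours(m,cv2.RETR_EXTERNAL,cv2.CHAIN_APPROX_NONE)[0],key=cv2.contourArea)[:,0,:]
X=onplane(p,r,cn.astype(float),[0,0,0.008],[0,0,1])
c,rad=cv2.minEnclosingCircle(X[:,:2].astype(np.float32)*1000); print(c,rad,X[:,:2].mean(0))
E
```

```text
[252.93333333  29.48888889] 45 [[ 0.5795 -0.2838  0.008 ]]
[202.88333333  78.95      ] 60 [[ 0.5189 -0.2442  0.008 ]]
[266.71794872  98.35897436] 39 [[ 0.5175 -0.3158  0.008 ]]
(538.3695068359375, -280.5330505371094) 68.44152069091797 [ 0.54011677 -0.28012973]
```

```bash
python3 - <<'E'
from h import *
p,r=cam("wrist"); o=st()
print(p["eye"]-o["tool_pos"], r.apply([0,0,-1]), r.apply([1,0,0]))
# where should TCP be to have seat center at pixel (256,130) with current orientation, tcp z given
S=np.array([0.595,0.187,0.10])
for tz in (0.25,0.3,0.35):
    d=ray(p,r,[256,150])[0]; ez=p["eye"][2]-o["tool_pos"][2]+tz; t=(S[2]-ez)/d[2]; e=S-d*t; print(tz,e-(p["eye"]-o["tool_pos"]))
im=cv2.imread("pics/d1.png"); cv2.imwrite("pics/d2.png",cv2.resize(im[0:145,165:315],None,fx=5,fy=4.1))
print(proj(p,r,[[0.537,-0.2815,0.008]]+[[0.537+0.066*np.cos(a),-0.2815+0.066*np.sin(a),0.008] for a in np.arange(0,6.28,1.571)]))
E
```

```text
t 1.95 tcp [ 0.4497 -0.3245  0.2314] jaw deg -74.9 z [ 0. -0. -1.] gap 0.0857 F [-0.9  0.2  0.3] q6 [-0.74  0.39  1.73  0.    1.02  0.56]
[0.0722448  0.01914314 0.14243291] [-0.28330213 -0.07719604 -0.95591876] [ 2.61147697e-01 -9.65298694e-01  5.58135659e-04]
0.25 [0.57262271 0.17890386 0.25      ]
0.3 [0.58114902 0.18079267 0.3       ]
0.35 [0.58967534 0.18268148 0.35      ]
[[240.68475911  71.26273053]
 [256.73144136   4.01898819]
 [179.78916108  53.81309536]
 [226.31764754 131.57198274]
 [299.80949922  88.1776577 ]]
```

View pics/d2.png

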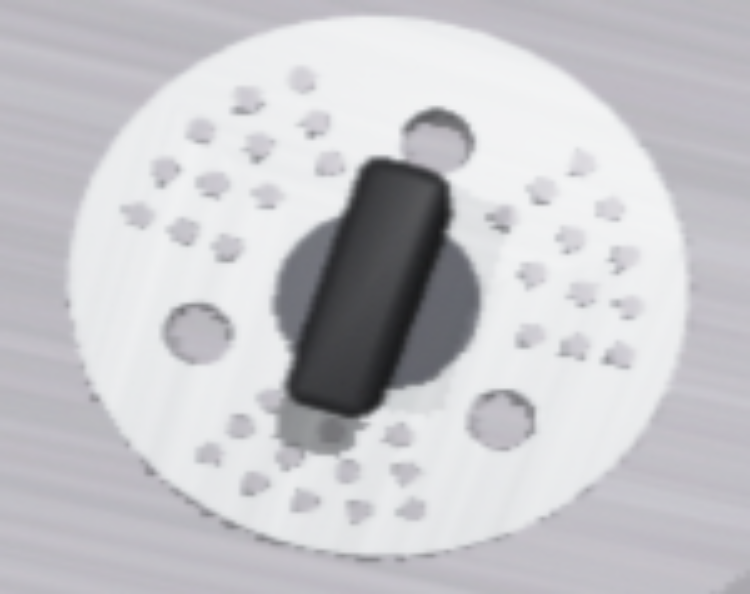

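```bash
cat >> h.py <<'E'
def seatframe(yaw):
    x=np.array([np.cos(yaw),np.sin(yaw),0]); c,s=np.cos(np.pi/6),np.sin(np.pi/6)
    up=np.r_[x[:2]*c,s]; n=np.r_[-x[:2]*s,c]; return up,np.cross(n,up),n
def studs(S,yaw,th,h):
    u,w,n=seatframe(yaw); return np.array([S+n*h+0.04*(np.cos(a)*u+np.sin(a)*w) for a in th+np.arange(3)*2*np.pi/3])
E
python3 - <<'E'
from h import *
p,r=cam("top")
S=np.array([0.595,0.187,0.101])
yaw=np.radians(93)
for th in (-50,-40,-30,-20,-10,0,10): print(th,((proj(p,r,studs(S,yaw,np.radians(th),0.009))-[175,120])*8).round(0).tolist())
print(((proj(p,r,S)-[175,120])*8), ((proj(p,r,S+0.018*seatframe(yaw)[2])-[175,120])*8))
o=observe();pw,rw=cam("wrist")
# candidate views
for T in ([0.5,0.05,0.3],[0.5,0.08,0.3],[0.52,0.08,0.35],[0.55,0.06,0.35]):
  for sp in (0,15,30,60):
    q=R.from_euler("z",sp,degrees=True); e=np.array(T)+q.apply(pw["eye"]-o["tool_pos"]); pp=dict(pw,eye=e)
    print(T,sp,proj(pp,q*rw,S).round(0))
E
```

```text
-50 [[317.0, 223.0], [345.0, 385.0], [457.0, 294.0]]
-40 [[306.0, 233.0], [359.0, 391.0], [453.0, 278.0]]
-30 [[298.0, 246.0], [374.0, 394.0], [447.0, 263.0]]
-20 [[291.0, 260.0], [390.0, 394.0], [438.0, 249.0]]
-10 [[287.0, 275.0], [404.0, 391.0], [428.0, 236.0]]
0 [[286.0, 291.0], [417.0, 385.0], [415.0, 225.0]]
10 [[287.0, 308.0], [430.0, 377.0], [402.0, 217.0]]
[[364.30542842 305.11747223]] [[382.81951978 296.01176582]]
[0.5, 0.05, 0.3] 0 [[147.  34.]]
[0.5, 0.05, 0.3] 15 [[183.   7.]]
[0.5, 0.05, 0.3] 30 [[227.  -9.]]
[0.5, 0.05, 0.3] 60 [[319.   0.]]
[0.5, 0.08, 0.3] 0 [[177.  43.]]
[0.5, 0.08, 0.3] 15 [[211.  25.]]
[0.5, 0.08, 0.3] 30 [[250.  17.]]
[0.5, 0.08, 0.3] 60 [[325.  34.]]
[0.52, 0.08, 0.35] 0 [[185.  68.]]
[0.52, 0.08, 0.35] 15 [[209.  51.]]
[0.52, 0.08, 0.35] 30 [[238.  41.]]
[0.52, 0.08, 0.35] 60 [[299.  47.]]
[0.55, 0.06, 0.35] 0 [[163.  90.]]
[0.55, 0.06, 0.35] 15 [[181.  66.]]
[0.55, 0.06, 0.35] 30 [[207.  48.]]
[0.55, 0.06, 0.35] 60 [[268.  35.]]
```

Request:
apply_moves:
  plan:
    - [0,0.1,0.45,0.15,0]
    - [0,0.1,0.48,0.15,0]
    - [0,0.1,0.48,0.15,0]
    - [0,0.1,0.48,0.15,0]
    - [0,0.1,0.48,0.15,0]
    - [0,0.1,0.48,0.15,0]
    - [0,0.1,0.48,0.15,0]
    - [0,0.1,0.48,0.15,0]

```text
clock: 2.75
tool_pos: [0.5263, 0.0467, 0.3496]
eef_rot: [0.0, 0.992, 0.129, 0.0]
force: [0.9, -0.9, -0.3]
finger_gap: 0.0852
```

```bash
python3 - <<'E'
from h import *
st()
p,r,im=snap("wrist","e1.png")
np.savez("e1.npz",eye=p["eye"],rot=p["rotation"])
for t in ["seat","carrier","cutter","bow_hinge","bow_bar"]: print(t,[(round(d["confidence"],2),d["location"]) for d in eyes.spot_point(t,"wrist")])
E
```

```text
t 2.75 tcp [0.5263 0.0467 0.3496] jaw deg -75.2 z [ 0. -0. -1.] gap 0.0852 F [ 0.9 -0.9 -0.3] q6 [-0.04  0.25  1.62 -0.    1.27  1.28]
seat [(0.85, [0.3063, 0.1888, 0.0979]), (0.66, [0.5949, 0.1876, 0.1034])]
carrier [(0.88, [0.5954, 0.193, 0.0917]), (0.86, [0.3064, 0.1941, 0.0886])]
cutter [(0.86, [0.3068, 0.1896, -0.0]), (0.72, [0.5938, 0.1941, -0.0024]), (0.25, [0.596, 0.1892, 0.1002])]
bow_hinge []
bow_bar [(0.6, [0.3107, 0.097, 0.064])]
```

View pics/e1.png

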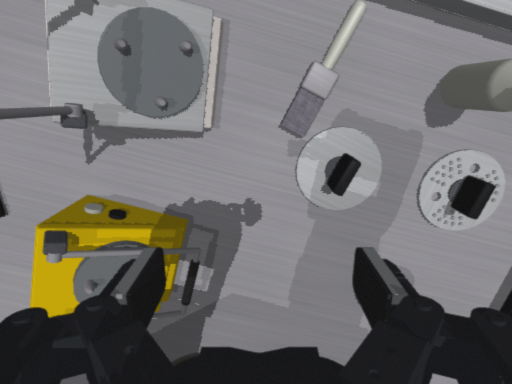

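```bash
python3 - <<'E'
import cv2
im=cv2.imread("pics/e1.png"); cv2.imwrite("pics/e2.png",cv2.resize(im[0:140,40:230],None,fx=4,fy=4,interpolation=cv2.INTER_CUBIC))
E
```

```text
(no output)
```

View pics/e2.png

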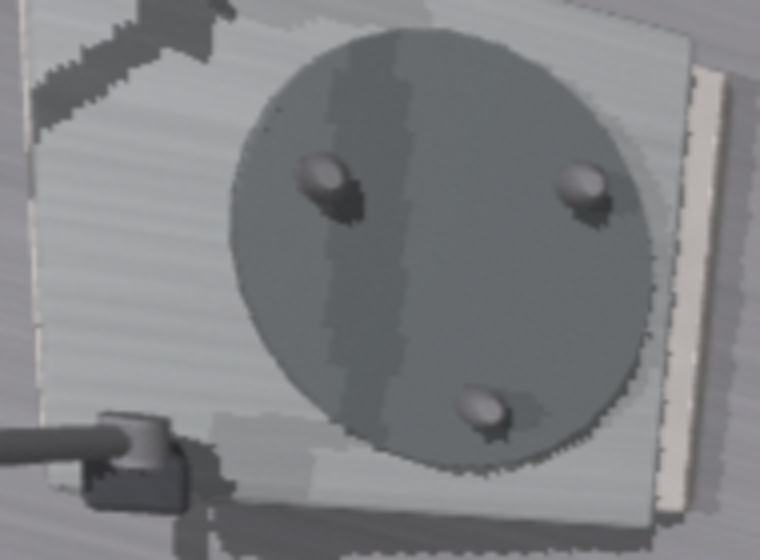

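```bash
python3 - <<'E'
from h import *
from scipy.optimize import least_squares
z=np.load("e1.npz"); p,_=cam("wrist"); p=dict(p,eye=z["eye"]); q=z["rot"]; r=R.from_quat([q[1],q[2],q[3],q[0]])
px=lambda l: np.array(l,float)/4+[40,0]
tips=px([(328,174),(492,406),(593,181)])
rim=px([(231,205),(330,50),(430,28),(560,85),(625,170),(652,255),(262,125),(245,290),(300,375),(600,398),(480,464)])
e1=px([(690,38),(650,525)]); e2=px([(50,487),(650,525)])
def f(v,full=False):
    S=v[:3]; yaw,th=v[3:]; u,w,n=seatframe(yaw)
    a=(proj(p,r,studs(S,yaw,th,0.018))-tips).ravel()
    X=onplane(p,r,rim,S,n)-S; b=(np.linalg.norm(X,axis=1)-0.058)*780
    E1=np.diff(onplane(p,r,e1,S-0.012*n,n),axis=0)[0]; E2=np.diff(onplane(p,r,e2,S-.012*n,n),axis=0)[0]
    c=[E1@u/np.linalg.norm(E1)*57/2, E2@w/np.linalg.norm(E2)*57/2]
    if full: print(a.round(2),b.round(2),np.round(c,2))
    return np.r_[a,b,c,(S[2]-0.1015)/0.002]
s=least_squares(f,[0.595,0.187,0.1015,np.radians(93),np.radians(-18)]); f(s.x,True); print(s.x[:3],np.degrees(s.x[3:]))
v=s.x; u,w,n=seatframe(v[3]); ha=np.degrees([np.arctan2(*(d[[1,0]])) for d in (studs(np.zeros(3),v[3],v[4],0))]); print("horiz stud dirs",ha)
print("hinge",v[:3]+.082*u+.017*n,"n",n,"u",u)
# disc centre with my pixels
E
```

```text
[ 0.14 -0.01 -0.27  0.5  -0.49 -0.11] [ 0.39 -0.47 -0.43 -1.04 -1.05  0.09 -1.15 -0.22 -1.72 -1.7  -0.03] [0.13 0.17]
[0.59724954 0.18754272 0.09825369] [ 97.39809602 -21.26464067]
horiz stud dirs [  73.19998494 -165.02222445  -39.79419385]
hinge [0.58920006 0.2495364  0.15397612] n [ 0.06438132 -0.49583772  0.8660254 ] u [-0.11151172  0.85881612  0.5       ]
```

```bash
python3 - <<'E'
from h import *
p0,_=cam("wrist")
# d1 view pose: tcp offset: state after images approx; recompute using tool pose (0.4497,-0.3245,.2314)
eye=np.array([0.4497,-0.3245,.2314])+[0.0722448,0.01914314,0.14243291]
z=np.load("e1.npz"); q=z["rot"]; r=R.from_quat([q[1],q[2],q[3],q[0]])
p=dict(p0,eye=eye)
H=onplane(p,r,[(252.6,34.4),(204.8,81.2),(265.4,102.4)],[0,0,.006],[0,0,1])
c=H.mean(0); d=H-c; print("d1",c,np.linalg.norm(d,axis=1),np.degrees(np.arctan2(d[:,1],d[:,0]))-[0,120,-120])
im=cv2.imread("pics/e1.png"); cv2.imwrite("pics/e3.png",cv2.resize(im[140:240,410:512],None,fx=6,fy=6,interpolation=cv2.INTER_CUBIC))
p=dict(p0,eye=z["eye"]); 
c=[.537,-.2815]; print(proj(p,r,[[c[0]+.04*np.cos(a),c[1]+.04*np.sin(a),.008] for a in np.radians([-2,118,238])]))
E
```

```text
d1 [ 0.53535889 -0.2823199   0.006     ] [0.04018604 0.04002187 0.0400984 ] [-3.69472913 -3.68514699 -3.89309387]
[[473.97152036 166.50969771]
 [436.15490346 195.85779101]
 [475.5912008  207.75736489]]
```

View pics/e3.png

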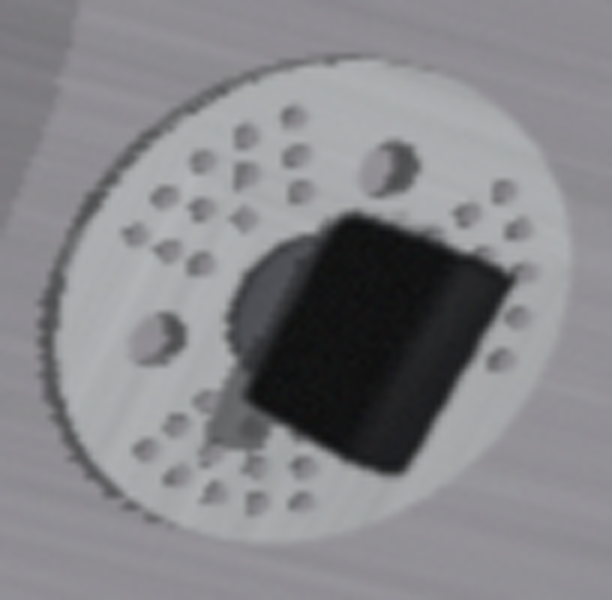

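Request:
apply_moves:
  plan:
    - [0,0,-0.15,-0.05,1]
    - [0,0,-0.15,-0.05,1]
    - [0,0,-0.15,-0.05,1]
    - [0,0,-0.15,-0.05,1]
    - [0,0,-0.15,-0.05,1]
    - [0,0,-0.15,-0.05,1]
    - [0,0,-0.15,-0.05,1]
    - [0,0,-0.15,-0.05,1]

```text
clock: 3.85
tool_pos: [0.5256, -0.0764, 0.3081]
eef_rot: [-0.0, 0.853, 0.522, -0.0]
force: [-0.6, 0.3, 0.2]
finger_gap: 0.0854
```

Request:
apply_moves:
  plan:
    - [0,0.01,-0.15,-0.05,1]
    - [0,0.01,-0.15,-0.05,1]
    - [0,0.01,-0.15,-0.05,1]
    - [0,0.01,-0.15,-0.05,1]
    - [0,0.01,-0.15,-0.05,1]
    - [0,0.01,-0.15,-0.05,1]
    - [0,0.01,-0.15,-0.05,1]
    - [0,0.01,-0.15,-0.05,1]

```text
clock: 4.65
tool_pos: [0.5332, -0.1964, 0.2681]
eef_rot: [-0.0, 0.567, 0.824, -0.0]
force: [1.0, -0.3, 0.3]
finger_gap: 0.0853
```

Request:
apply_moves:
  plan:
    - [0,0,-0.15,-0.1,1]
    - [0,0,-0.15,-0.1,1]
    - [0,0,-0.15,-0.1,1]
    - [0,0,-0.15,-0.1,1]
    - [0,0,-0.15,-0.1,1]
    - [0,0,-0.15,-0.1,1]
    - [0,0,0,-0.1,1]
    - [0,0,0,-0.1,1]

```text
clock: 5.45
tool_pos: [0.5328, -0.2862, 0.1877]
eef_rot: [-0.0, 0.183, 0.983, 0.0]
force: [-0.0, 0.6, 0.4]
finger_gap: 0.0851
```

```bash
python3 - <<'E'
from h import *
st(); snap("wrist","f1.png")
E
```

```text
t 5.45 tcp [ 0.5328 -0.2862  0.1877] jaw deg 68.9 z [-0.001  0.001 -1.   ] gap 0.0851 F [-0.   0.6  0.4] q6 [-0.6   0.51  1.66 -0.    0.98 -1.81]
```

View pics/f1.png

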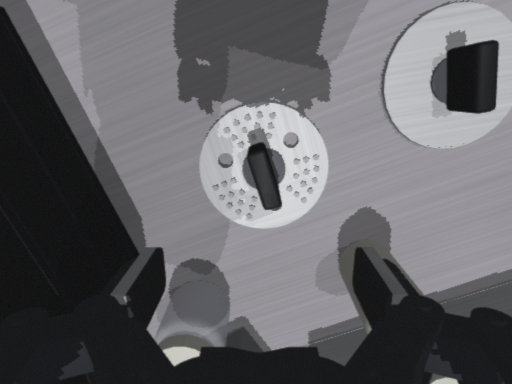

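Request:
apply_moves:
  plan:
    - [0,0.01,0.02,-0.3,0.97]
    - [0,0.015,0.02,-0.3,0.97]
    - [0,0,0,-0.3,0.96]
    - [0,0,0,-0.3,0]
    - [0,0,0,-0.2,0]
    - [0,0,0,0,0]

```text
clock: 6.1
tool_pos: [0.5348, -0.2805, 0.0462]
eef_rot: [-0.002, 0.034, 0.999, 0.001]
force: [1.1, 0.2, -0.6]
finger_gap: 0.0851
```

```bash
python3 - <<'E'
from h import *
st(); snap("wrist","f2.png")
E
```

```text
t 6.1 tcp [ 0.5348 -0.2805  0.0462] jaw deg 86.1 z [-0.004  0.003 -1.   ] gap 0.0851 F [ 1.1  0.2 -0.6] q6 [-0.59  0.69  1.76 -0.    0.69 -2.09]
```

View pics/f2.png

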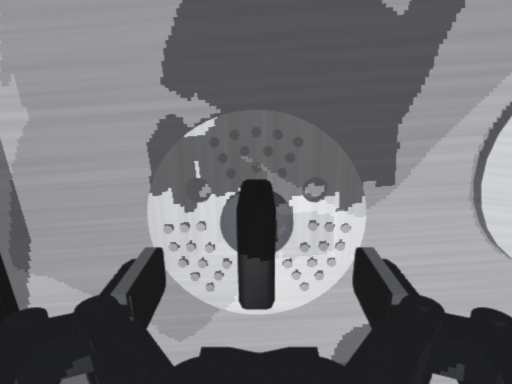

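Request:
apply_moves:
  plan:
    - [0,0.01,-0.02,-0.21,0.03]
    - [0,0,0,0,0]
    - [1,0,0,0,0]
    - [1,0,0,0,0]
    - [1,0,0,0,0]
    - [1,0,0,0,0]
    - [1,0,0,0,0]
    - [1,0,0,0,0]
  squeeze: 40

```text
clock: 6.95
tool_pos: [0.538, -0.282, 0.0283]
eef_rot: [0.0, 0.031, 1.0, -0.0]
force: [-0.5, 0.3, 6.6]
finger_gap: 0.0174
```

```bash
python3 - <<'E'
from h import *
st()
E
```

```text
t 6.95 tcp [ 0.538  -0.282   0.0283] jaw deg 86.5 z [ 0.001 -0.    -1.   ] gap 0.0174 F [-0.5  0.3  6.6] q6 [-0.59  0.72  1.77  0.    0.65 -2.1 ]
```

Request:
apply_moves:
  plan:
    - [1,0,0,0.2,0]
    - [1,0,0,0.4,0]
    - [1,0,0,0.4,0]
    - [1,0,0,0.4,0]
    - [1,0,0,0.4,0]
    - [1,0,0,0.4,0]
    - [1,0,0,0,0]

```text
clock: 7.65
tool_pos: [0.5391, -0.2826, 0.2528]
eef_rot: [0.003, 0.031, 1.0, -0.002]
force: [-0.0, -0.0, -4.2]
finger_gap: 0.0174
```

```bash
python3 - <<'E'
from h import *
o=st(); snap("wrist","g1.png")
S=np.array([.5972,.1875,.0985]);yaw=np.radians(97.4);th=np.radians(-21.3)
t=studs(S,yaw,th,.018); print(t)
d=np.array([np.cos(np.radians(73.2)),np.sin(np.radians(73.2)),0])
print("disc centre pretilt",t[0]-.057*d)
E
```

```text
t 7.65 tcp [ 0.5391 -0.2826  0.2528] jaw deg 86.5 z [ 0.007 -0.004 -1.   ] gap 0.0174 F [-0.  -0.  -4.2] q6 [-0.59  0.44  1.58  0.    1.11 -2.1 ]
[[0.60861135 0.21245229 0.13272228]
 [0.55982359 0.16828623 0.11106324]
 [0.62664254 0.15498637 0.09847985]]
disc centre pretilt [0.59213654 0.15788507 0.13272228]
```

View pics/g1.png

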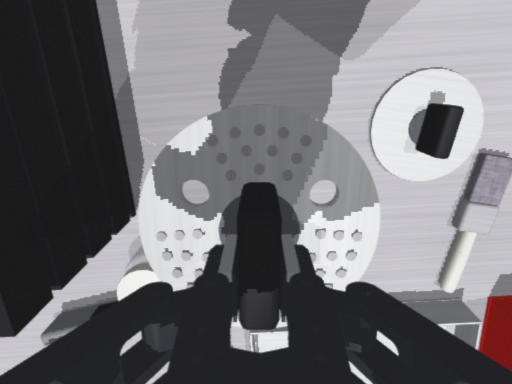

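```bash
python3 - <<'E'
from h import *
o=st(); p,r=cam("wrist"); T=o["tool_pos"]
for hh in (.028,.025,.030):
    H=onplane(p,r,[(196,191),(323,192)],[0,0,T[2]-hh+.007],[0,0,1])
    d=H[0]-H[1]; m=H.mean(0); a=np.arctan2(d[1],d[0]); 
    # holes at -20,+-34.6 ; hole2(+y) ; bar x dir
    y=d/np.linalg.norm(d); 
    print(hh,np.linalg.norm(d),H.round(4),"ang",np.degrees(a), "mid-T",m-T)
E
```

```text
t 7.7 tcp [ 0.5382 -0.2821  0.2497] jaw deg 86.5 z [ 0.003 -0.002 -1.   ] gap 0.0175 F [-0.9 -0.2 -4.3] q6 [-0.59  0.45  1.58  0.    1.11 -2.1 ]
0.028 0.06746912980515714 [[ 0.5116 -0.3144  0.2287]
 [ 0.5163 -0.2471  0.2287]] ang -93.96715948905172 mid-T [-0.02429556  0.00134788 -0.021     ]
0.025 0.06622870349378997 [[ 0.5107 -0.3137  0.2317]
 [ 0.5153 -0.2476  0.2317]] ang -93.96715948905164 mid-T [-0.0252407   0.00140461 -0.018     ]
0.03 0.06829608067940199 [[ 0.5122 -0.3148  0.2267]
 [ 0.5169 -0.2467  0.2267]] ang -93.96715948905167 mid-T [-0.02366547  0.00131006 -0.023     ]
```

Request:
apply_moves:
  plan:
    - [1,0.04,0.34,0,0.98]
    - [1,0.04,0.34,0,0.98]
    - [1,0.04,0.34,0,0.98]
    - [1,0.04,0.34,0,0.98]
    - [1,0.04,0.34,0,0.98]
    - [1,0.04,0.34,0,0.98]
    - [1,0.04,0.34,0,0.98]
    - [1,0.04,0.34,0,0.98]

```text
clock: 8.5
tool_pos: [0.569, -0.0084, 0.2456]
eef_rot: [-0.002, -0.373, 0.928, 0.001]
force: [-0.1, -0.5, -4.1]
finger_gap: 0.0171
```

Request:
apply_moves:
  plan:
    - [1,0.04,0.34,0,0.98]
    - [1,0.04,0.34,0,0.98]
    - [1,0.04,0.34,0,0.98]
    - [1,0.04,0.2,0,0.98]
    - [1,0.04,0.1,0,1]
    - [1,0,0,0,0]

```text
clock: 9.1
tool_pos: [0.587, 0.1382, 0.2447]
eef_rot: [-0.006, -0.587, 0.809, -0.009]
force: [0.8, -0.0, -3.4]
finger_gap: 0.0174
```

```bash
python3 - <<'E'
from h import *
o=st(); snap("wrist","i1.png"); snap("scene","i2.png",(230,120,370,260),5)
E
```

```text
t 9.1 tcp [0.587  0.1382 0.2447] jaw deg 161.9 z [-0.    -0.021 -1.   ] gap 0.0174 F [ 0.8 -0.  -3.4] q6 [ 0.13  0.45  1.59 -0.02  1.1  -2.68]
```

View pics/i1.png

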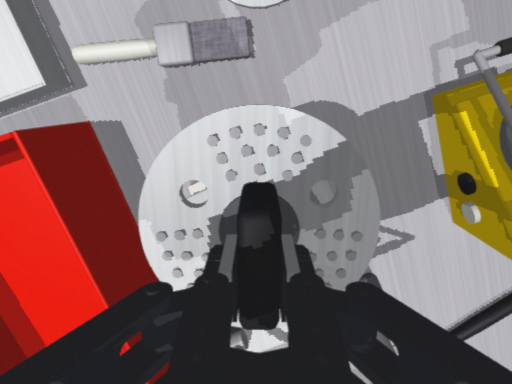

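View pics/i2.png

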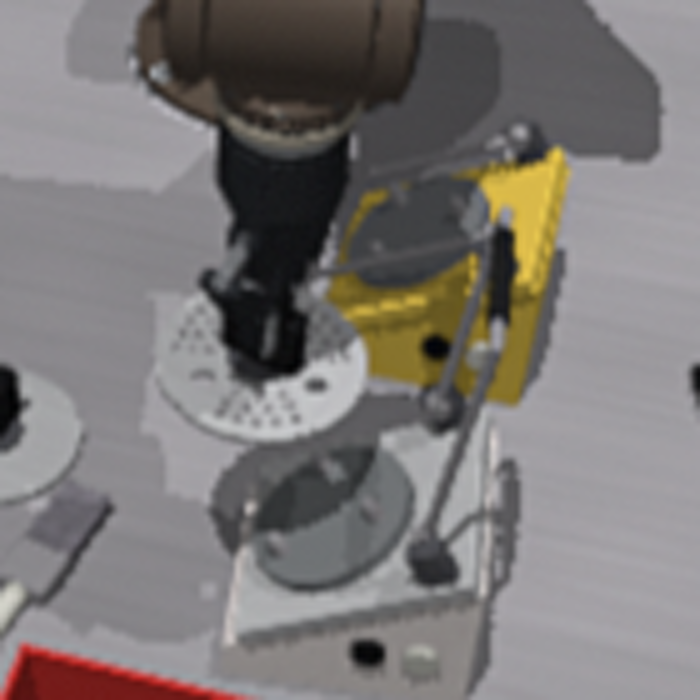

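Request:
apply_moves:
  plan:
    - [1,0.06,0.23,0,0]
    - [1,0,0,0,0]
    - [1,0,0,-0.25,0]
    - [1,0,0,-0.25,0]
    - [1,0,0,-0.2,0]
    - [1,0,0,0,0]

```text
clock: 9.8
tool_pos: [0.5924, 0.1573, 0.1741]
eef_rot: [-0.008, -0.585, 0.811, -0.008]
force: [-0.0, -0.2, -2.3]
finger_gap: 0.0177
```

```bash
python3 - <<'E'
from h import *
o=st(); snap("scene","j2.png",(230,120,370,260),5)
E
```

```text
t 9.8 tcp [0.5924 0.1573 0.1741] jaw deg 161.6 z [-0.003 -0.022 -1.   ] gap 0.0177 F [-0.  -0.2 -2.3] q6 [ 0.16  0.54  1.65 -0.03  0.96 -2.64]
```

View pics/j2.png

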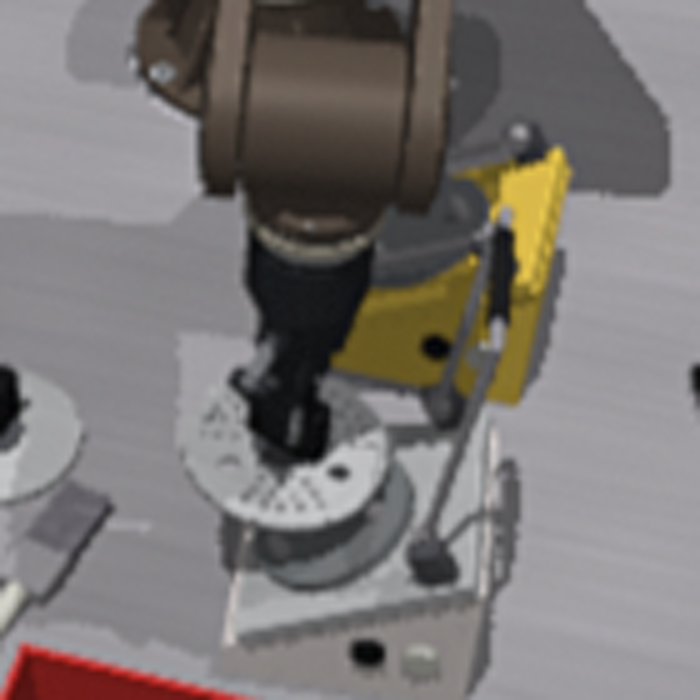

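Request:
apply_moves:
  plan:
    - [1,0.01,0.04,0,0]
    - [1,0,0,-0.06,0]
    - [1,0,0,-0.05,0]
    - [1,0,0,-0.04,0]
    - [1,-0.01,-0.02,-0.04,0]
    - [1,0,0,0,0]
  squeeze: 30

```text
clock: 10.45
tool_pos: [0.5943, 0.1603, 0.1589]
eef_rot: [-0.004, -0.585, 0.811, -0.01]
force: [-0.7, -3.2, 3.4]
finger_gap: 0.0173
```

```bash
python3 - <<'E'
from h import *
o=st(); snap("scene","k2.png",(255,150,355,250),6); snap("wrist","k1.png")
E
```

```text
t 10.45 tcp [0.5943 0.1603 0.1589] jaw deg 161.7 z [ 0.005 -0.021 -1.   ] gap 0.0173 F [-0.7 -3.2  3.4] q6 [ 0.17  0.56  1.66 -0.03  0.93 -2.64]
```

View pics/k2.png

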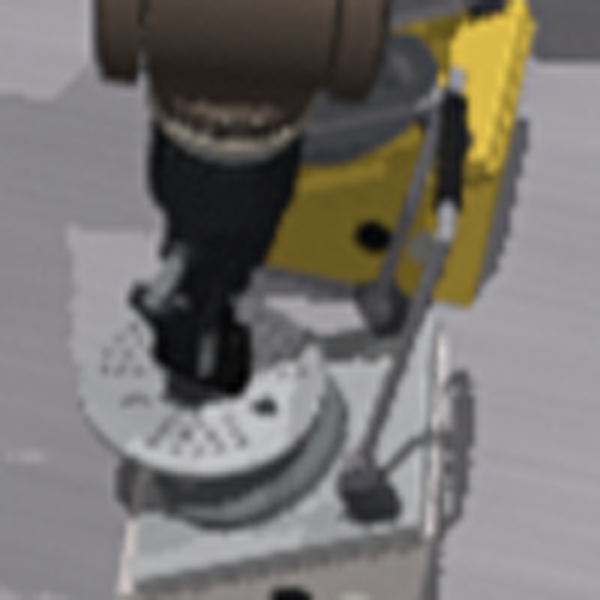

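View pics/k1.png

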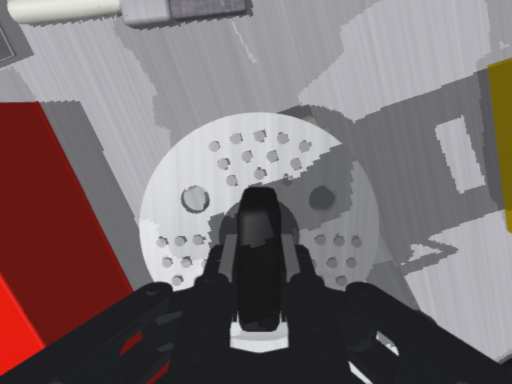

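Request:
apply_moves:
  plan:
    - [1,-0.01,-0.025,-0.05,0]
    - [1,-0.01,-0.025,-0.05,0]
    - [1,-0.01,-0.02,-0.05,0]
    - [1,0,0,0,0]

```text
clock: 10.95
tool_pos: [0.5915, 0.153, 0.1437]
eef_rot: [-0.004, -0.585, 0.811, -0.01]
force: [0.8, -6.2, 3.0]
finger_gap: 0.0172
```

```bash
python3 - <<'E'
from h import *
o=st(); snap("wrist","l1.png")
E
```

```text
t 10.95 tcp [0.5915 0.153  0.1437] jaw deg 161.6 z [ 0.005 -0.021 -1.   ] gap 0.0172 F [ 0.8 -6.2  3. ] q6 [ 0.15  0.57  1.68 -0.03  0.89 -2.65]
```

View pics/l1.png

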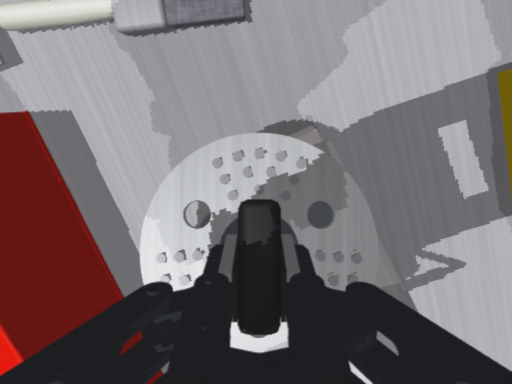

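```bash
cat >> h.py <<'E'
def discpose(T,jaw,phi,off=.0032,hp=.042,ht=.0285,roll=0):
    """returns R (cols x,y,z), underside centre; pivot at disc (off,0,hp), TCP upright at (off,0,ht)"""
    a=np.radians(jaw-90); Rz=R.from_euler("z",a)
    Q=Rz*R.from_euler("y",-phi,degrees=True)*R.from_euler("x",roll,degrees=True)
    P=np.array(T)+[0,0,hp-ht]
    return Q, P-Q.apply([off,0,hp])
def holes(Q,C,h=.008):
    return C+Q.apply([[.04*np.cos(a),.04*np.sin(a),h] for a in np.radians([0,120,240])])
E
python3 - <<'E'
from h import *
o=st(); p,r=cam("wrist"); T=o["tool_pos"]
for hp in (.038,.044):
  for phi in (0,5,10,15,20,25):
    Q,C=discpose(T,161.6,phi,hp=hp); print(hp,phi,proj(p,r,holes(Q,C)[1:]).round(0).tolist(),proj(p,r,[C+Q.apply([-.066,0,.008])]).round(0).tolist())
E
```

```text
t 11.0 tcp [0.5916 0.153  0.1438] jaw deg 161.6 z [ 0.005 -0.021 -1.   ] gap 0.0174 F [ 1.3 -6.1  3.7] q6 [ 0.15  0.57  1.68 -0.03  0.89 -2.65]
0.038 0 [[324.0, 195.0], [194.0, 195.0]] [[259.0, 106.0]]
0.038 5 [[323.0, 199.0], [195.0, 199.0]] [[259.0, 111.0]]
0.038 10 [[323.0, 203.0], [196.0, 203.0]] [[260.0, 117.0]]
0.038 15 [[322.0, 208.0], [197.0, 207.0]] [[260.0, 124.0]]
0.038 20 [[321.0, 212.0], [198.0, 212.0]] [[260.0, 131.0]]
0.038 25 [[321.0, 217.0], [198.0, 216.0]] [[260.0, 138.0]]
0.044 0 [[324.0, 195.0], [194.0, 195.0]] [[259.0, 106.0]]
0.044 5 [[323.0, 200.0], [195.0, 199.0]] [[259.0, 112.0]]
0.044 10 [[323.0, 205.0], [196.0, 204.0]] [[260.0, 119.0]]
0.044 15 [[322.0, 210.0], [197.0, 210.0]] [[260.0, 127.0]]
0.044 20 [[321.0, 216.0], [198.0, 215.0]] [[260.0, 135.0]]
0.044 25 [[321.0, 221.0], [198.0, 221.0]] [[260.0, 143.0]]
```

Request:
apply_moves:
  plan:
    - [1,0,-0.01,-0.05,0]
    - [1,0,-0.01,-0.04,0]
    - [1,0,0,0,0]

```text
clock: 11.3
tool_pos: [0.5929, 0.1511, 0.1386]
eef_rot: [-0.002, -0.585, 0.811, -0.011]
force: [-3.5, -8.1, 36.5]
finger_gap: 0.0174
```

```bash
python3 - <<'E'
from h import *
o=st(); snap("wrist","m1.png"); snap("scene","m2.png",(255,150,355,250),6)
E
```

```text
t 11.3 tcp [0.5929 0.1511 0.1386] jaw deg 161.7 z [ 0.01  -0.021 -1.   ] gap 0.0174 F [-3.5 -8.1 36.5] q6 [ 0.15  0.57  1.69 -0.03  0.87 -2.65]
```

View pics/m1.png

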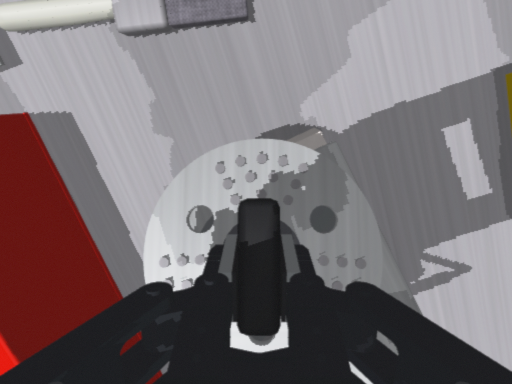

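View pics/m2.png

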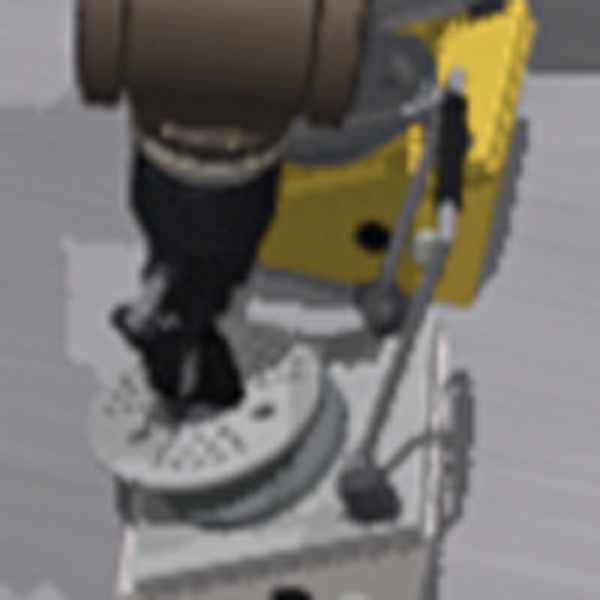

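Request:
apply_moves:
  plan:
    - [1,0,-0.04,0.1,0]
    - [1,0,-0.04,0.1,0]
    - [1,0,0,0,0]
  squeeze: 40

```text
clock: 11.7
tool_pos: [0.5912, 0.1434, 0.1552]
eef_rot: [-0.004, -0.585, 0.811, -0.01]
force: [-0.1, 0.3, -2.8]
finger_gap: 0.0174
```

```bash
python3 - <<'E'
from h import *
o=st(); p,r,im=snap("wrist","n1.png"); cv2.imwrite("pics/n2.png",cv2.resize(im[120:320,130:390],None,fx=3,fy=3,interpolation=cv2.INTER_CUBIC))
E
```

```text
t 11.7 tcp [0.5912 0.1434 0.1552] jaw deg 161.7 z [ 0.004 -0.021 -1.   ] gap 0.0174 F [-0.1  0.3 -2.8] q6 [ 0.14  0.55  1.68 -0.03  0.91 -2.67]
```

View pics/n2.png

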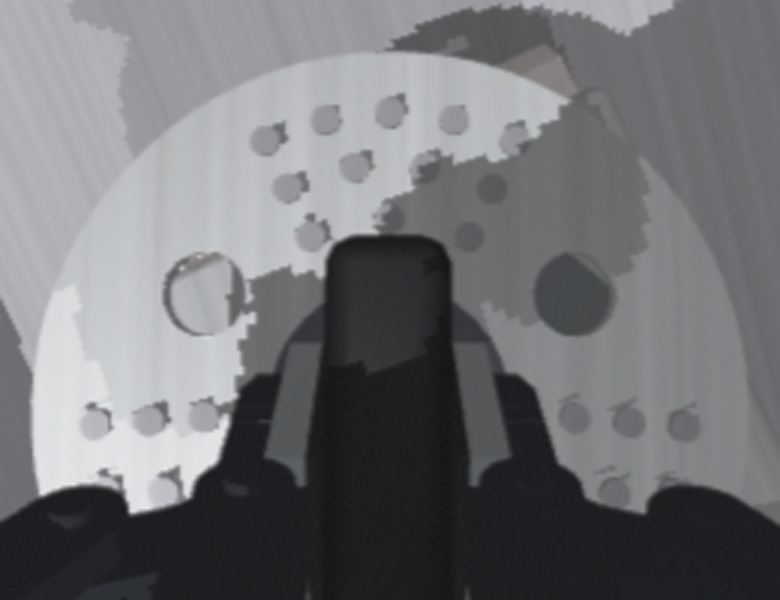

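```bash
cat > fit.py <<'E'
from h import *
from scipy.optimize import least_squares
o=st(); p,r=cam("wrist"); T=o["tool_pos"]; jaw=161.7
# virtual: all in current pose
obs0=np.array([(323,191.5),(195,192),(259.5,104)]); obs1=np.array([(321.3,218),(197.7,217.7),(261.5,137.3)])
def pr(phi,off,hp,ht,roll=0):
    Q,C=discpose(T,jaw,phi,off,hp,ht,roll); return proj(p,r,np.r_[holes(Q,C)[1:],[C+Q.apply([-.066,0,.008])]])
def f(v):
    off,ht,phi,hp,roll=v[0],v[1],v[2],v[3],v[4]
    return np.r_[(pr(-1.2,off,hp,ht)-obs0).ravel(),(pr(phi,off,hp,ht,roll)-obs1).ravel(),(off-.003)/.0005,(ht-.0283)/.0005,(hp-.042)/.003]
s=least_squares(f,[.0032,.0285,25,.042,0],x_scale=[.001,.001,1,.001,1]); print(s.x,f(s.x).round(1))
off,ht,phi,hp,roll=s.x
S=np.array([.5972,.1875,.0985]);yaw=np.radians(97.4);th=np.radians(-21.3); n=seatframe(yaw)[2]
Q,C=discpose(T,jaw,phi,off,hp,ht,roll); print("C",C,"z",Q.apply([0,0,1]),"n",n)
Hh=holes(Q,C,0); t=studs(S,yaw,th,.018); print("holes\n",Hh.round(4),"\ntips\n",t.round(4),"\ndiff\n",(t-Hh).round(4)); m=(t-Hh).mean(0); print("mean",m, "resid",(t-Hh-m).round(4))
E
python3 fit.py
```

```text
t 11.75 tcp [0.5909 0.1436 0.1544] jaw deg 161.7 z [ 0.004 -0.021 -1.   ] gap 0.0171 F [-0.4  0.  -4.4] q6 [ 0.14  0.55  1.68 -0.03  0.91 -2.67]
[3.64609744e-03 2.86892106e-02 2.21807367e+01 4.45678619e-02
 5.37381930e-01] [ 1.5  1.7 -1.   0.9 -0.4 -0.6  0.1 -0.4  1.1 -0.5 -1.4  0.6  1.3  0.8
  0.9]
C [0.59476094 0.1564952  0.12760282] z [-0.10963158 -0.36136526  0.92595684] n [ 0.0643978  -0.49583558  0.8660254 ]
holes
 [[0.6064 0.1917 0.1427]
 [0.556  0.1497 0.1204]
 [0.6219 0.1282 0.1198]] 
tips
 [[0.6086 0.2125 0.1327]
 [0.5598 0.1683 0.1111]
 [0.6266 0.155  0.0985]] 
diff
 [[ 0.0022  0.0208 -0.01  ]
 [ 0.0038  0.0186 -0.0093]
 [ 0.0048  0.0268 -0.0213]]
mean [ 0.00359822  0.02207976 -0.01351437] resid [[-0.0014 -0.0013  0.0035]
 [ 0.0002 -0.0035  0.0042]
 [ 0.0012  0.0048 -0.0078]]
```

Request:
apply_moves:
  plan:
    - [1,0.035,0.145,0,0]
    - [1,0,0,0,0]
    - [1,0,0.02,-0.035,0]
    - [1,0,0.02,-0.035,0]
    - [1,0,0.01,-0.02,0]
    - [1,0,0,0,0]

```text
clock: 12.35
tool_pos: [0.5941, 0.1633, 0.1446]
eef_rot: [-0.005, -0.585, 0.811, -0.009]
force: [-0.2, 0.1, -3.1]
finger_gap: 0.0176
```

```bash
python3 - <<'E'
from h import *
o=st(); p,r,im=snap("wrist","o1.png"); cv2.imwrite("pics/o2.png",cv2.resize(im[120:320,130:390],None,fx=3,fy=3,interpolation=cv2.INTER_CUBIC))
snap("scene","o3.png",(265,170,345,250),7)
E
```

```text
t 12.35 tcp [0.5941 0.1633 0.1446] jaw deg 161.7 z [ 0.002 -0.021 -1.   ] gap 0.0176 F [-0.2  0.1 -3.1] q6 [ 0.17  0.57  1.67 -0.03  0.9  -2.64]
```

View pics/o2.png

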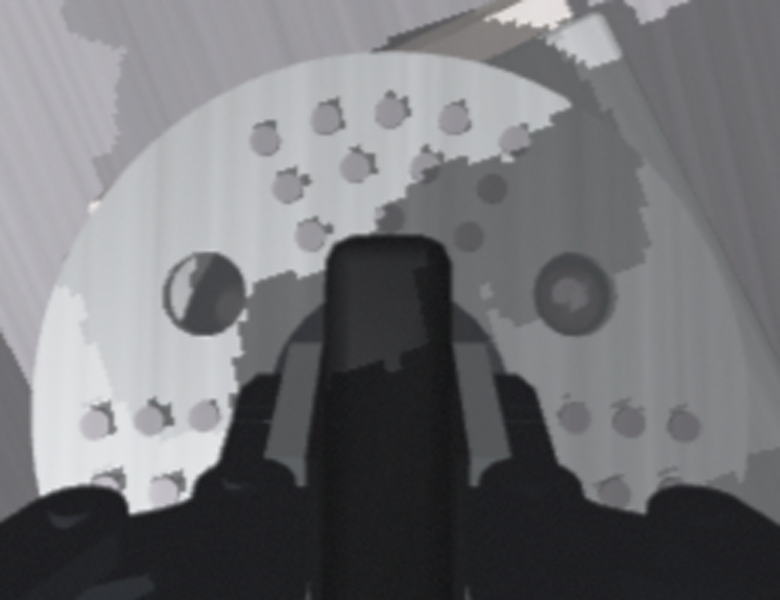

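View pics/o3.png

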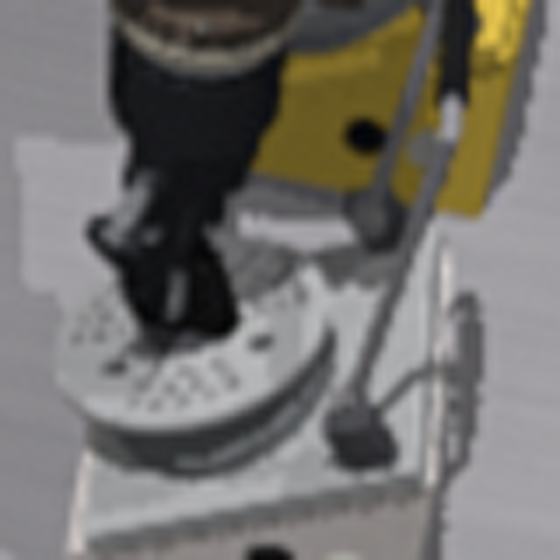

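Request:
apply_moves:
  plan:
    - [1,0,0.015,-0.03,0]
    - [1,0,0.015,-0.03,0]
    - [1,0,0,0,0]
  squeeze: 25

```text
clock: 12.75
tool_pos: [0.5941, 0.1664, 0.1387]
eef_rot: [-0.005, -0.585, 0.811, -0.009]
force: [-0.0, -0.2, -3.1]
finger_gap: 0.0174
```

```bash
python3 - <<'E'
from h import *
o=st(); p,r,im=snap("wrist","q1.png"); cv2.imwrite("pics/q2.png",cv2.resize(im[120:320,130:390],None,fx=3,fy=3,interpolation=cv2.INTER_CUBIC))
E
```

```text
t 12.75 tcp [0.5941 0.1664 0.1387] jaw deg 161.7 z [ 0.002 -0.021 -1.   ] gap 0.0174 F [-0.  -0.2 -3.1] q6 [ 0.17  0.58  1.67 -0.03  0.89 -2.63]
```

View pics/q2.png

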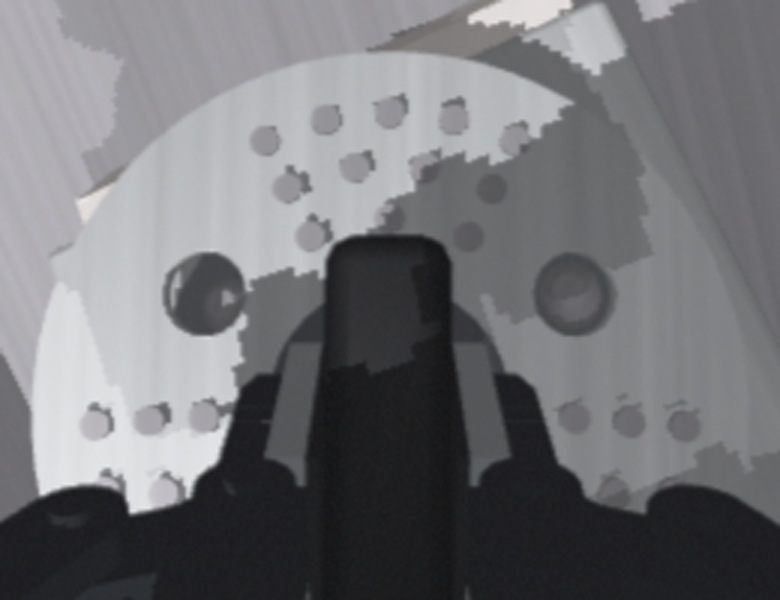

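Request:
apply_moves:
  plan:
    - [1,0,0.015,-0.03,0]
    - [1,0,0.01,-0.02,0]
    - [1,0,0,0,0]
  squeeze: 20

```text
clock: 13.1
tool_pos: [0.5953, 0.1679, 0.1359]
eef_rot: [-0.004, -0.586, 0.81, -0.011]
force: [-0.6, -7.9, 13.9]
finger_gap: 0.0173
```

```bash
python3 - <<'E'
from h import *
o=st(); p,r,im=snap("wrist","r1.png"); cv2.imwrite("pics/r2.png",cv2.resize(im[120:320,130:390],None,fx=3,fy=3,interpolation=cv2.INTER_CUBIC))
E
```

```text
t 13.1 tcp [0.5953 0.1679 0.1359] jaw deg 161.7 z [ 0.006 -0.022 -1.   ] gap 0.0173 F [-0.6 -7.9 13.9] q6 [ 0.18  0.59  1.67 -0.03  0.88 -2.63]
```

View pics/r2.png

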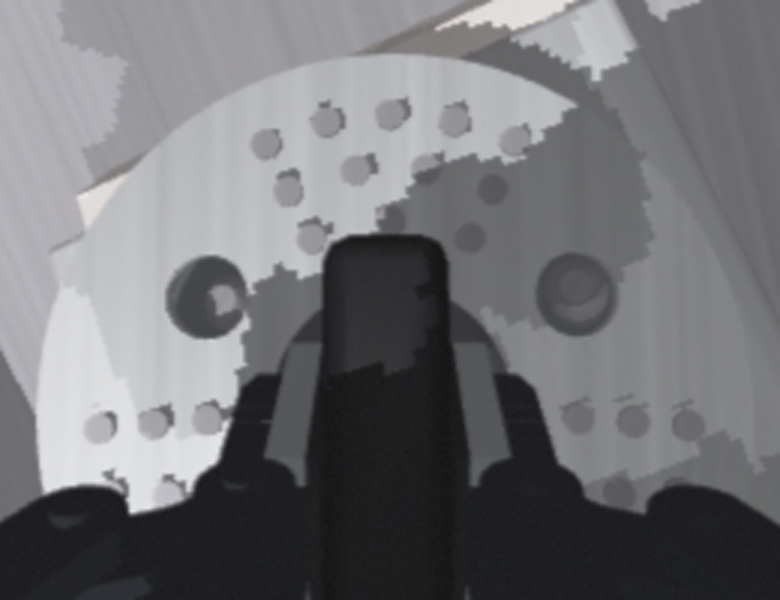

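Request:
apply_moves:
  plan:
    - [0.75,0,0,0,0]
    - [0.7,0,0,0,0]
    - [0.7,0,0,0,0]
    - [0.7,0,0,0,0]

```text
clock: 13.55
tool_pos: [0.5949, 0.1688, 0.1344]
eef_rot: [-0.004, -0.585, 0.811, -0.01]
force: [3.6, -0.8, 1.3]
finger_gap: 0.0253
```

```bash
python3 - <<'E'
from h import *
o=st(); p,r,im=snap("wrist","s1.png"); cv2.imwrite("pics/s2.png",cv2.resize(im[120:320,130:390],None,fx=3,fy=3,interpolation=cv2.INTER_CUBIC))
E
```

```text
t 13.55 tcp [0.5949 0.1688 0.1344] jaw deg 161.7 z [ 0.004 -0.021 -1.   ] gap 0.0253 F [ 3.6 -0.8  1.3] q6 [ 0.18  0.59  1.67 -0.03  0.88 -2.63]
```

View pics/s2.png

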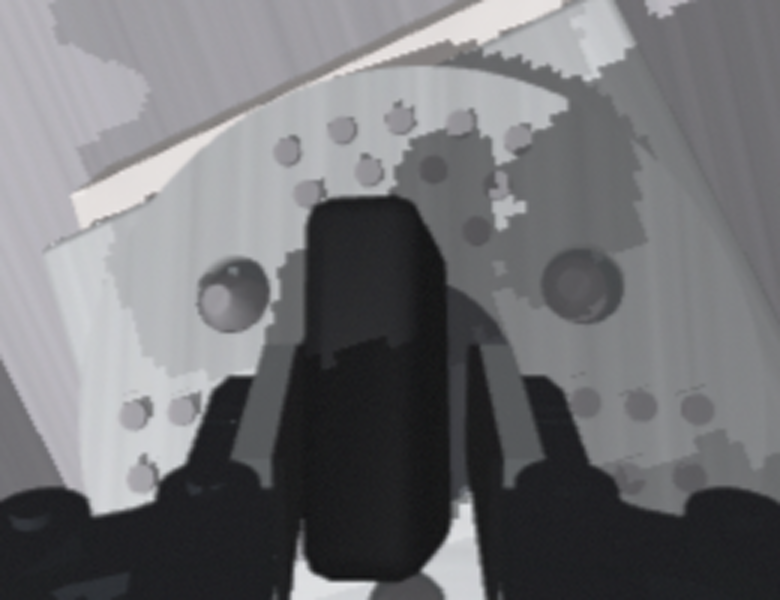

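Request:
apply_moves:
  plan:
    - [0.5,0,0,0,0]
    - [0.4,0,0,0,0]
    - [0.4,0,0,0,0]
    - [0.4,0,0,0,0]

```text
clock: 14.0
tool_pos: [0.5941, 0.1687, 0.1341]
eef_rot: [-0.005, -0.585, 0.811, -0.009]
force: [-0.3, 0.1, -0.3]
finger_gap: 0.0511
```

```bash
python3 - <<'E'
from h import *
o=st(); p,r,im=snap("wrist","t1.png"); cv2.imwrite("pics/t2.png",cv2.resize(im[120:320,130:390],None,fx=3,fy=3,interpolation=cv2.INTER_CUBIC))
snap("scene","t3.png",(265,170,345,250),7)
E
```

```text
t 14.0 tcp [0.5941 0.1687 0.1341] jaw deg 161.7 z [ 0.003 -0.021 -1.   ] gap 0.0511 F [-0.3  0.1 -0.3] q6 [ 0.18  0.59  1.67 -0.03  0.88 -2.63]
```

View pics/t2.png

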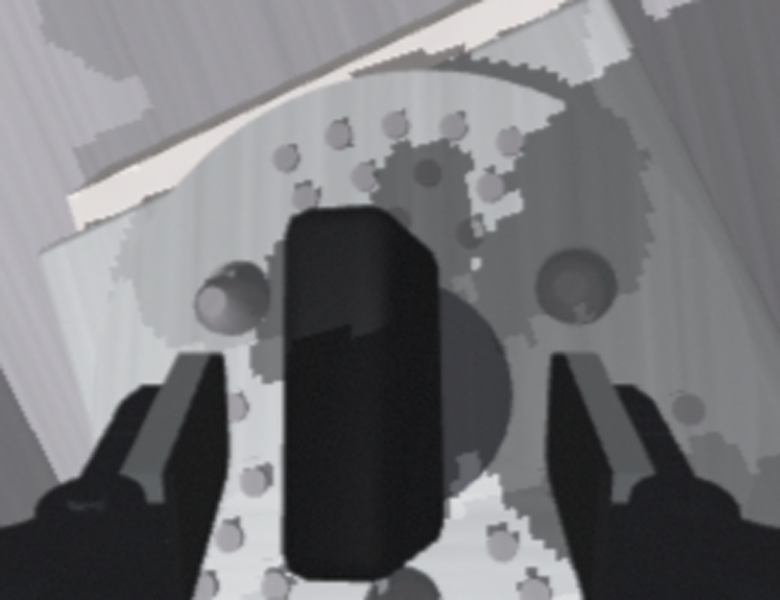

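View pics/t3.png

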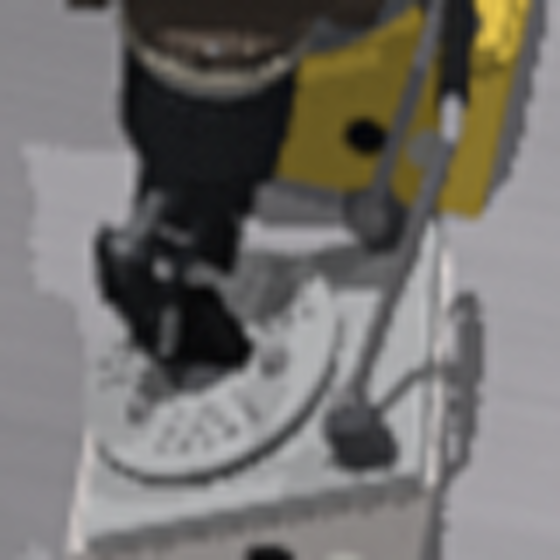

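Request:
apply_moves:
  plan:
    - [0.2,0,0,0.1,0]
    - [0.2,0,0,0.3,0]
    - [0.2,0,-0.1,0.4,0]
    - [0.2,0,-0.2,0.4,0]
    - [0.2,0,-0.2,0.3,0]
    - [0.2,0,0,0,0]

```text
clock: 14.7
tool_pos: [0.5945, 0.1245, 0.2892]
eef_rot: [-0.004, -0.58, 0.815, -0.016]
force: [0.3, -0.6, -0.6]
finger_gap: 0.0683
```

```bash
python3 - <<'E'
from h import *
o=st(); p,r,im=snap("wrist","u1.png"); 
snap("scene","u3.png",(265,170,345,250),7)
for c in ("scene","wrist"):
  for t in ("disc_grip","seat","bow_hinge","bow_bar"): print(c,t,[(round(d["confidence"],2),np.round(d["location"],4)) for d in eyes.spot_point(t,c)])
S=np.array([.5972,.1875,.0985]); print("expect grip",S+.032*seatframe(np.radians(97.4))[2])
E
```

```text
t 14.7 tcp [0.5945 0.1245 0.2892] jaw deg 160.9 z [ 0.012 -0.03  -0.999] gap 0.0683 F [ 0.3 -0.6 -0.6] q6 [ 0.11  0.41  1.53 -0.03  1.19 -2.68]
scene disc_grip [(0.84, array([0.5984, 0.1712, 0.1244]))]
scene seat [(0.68, array([0.3069, 0.1879, 0.0983])), (0.37, array([0.5963, 0.1904, 0.1026]))]
scene bow_hinge [(0.77, array([0.3027, 0.2507, 0.152 ])), (0.69, array([0.5917, 0.2505, 0.1537])), (0.39, array([0.5857, 0.2721, 0.3316])), (0.39, array([ 0.6635, -0.4121, -0.0041]))]
scene bow_bar [(0.64, array([0.5846, 0.2715, 0.3313])), (0.47, array([0.3021, 0.1008, 0.0632])), (0.27, array([ 0.6672, -0.4127, -0.0042]))]
wrist disc_grip [(0.55, array([0.5964, 0.1718, 0.1294]))]
wrist seat []
wrist bow_hinge []
wrist bow_bar []
expect grip [0.59926073 0.17163326 0.12621281]
```

View pics/u1.png

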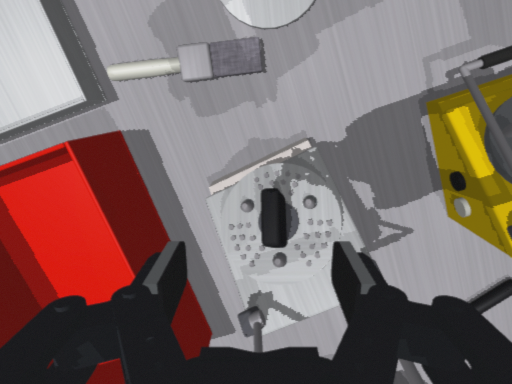

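View pics/u3.png

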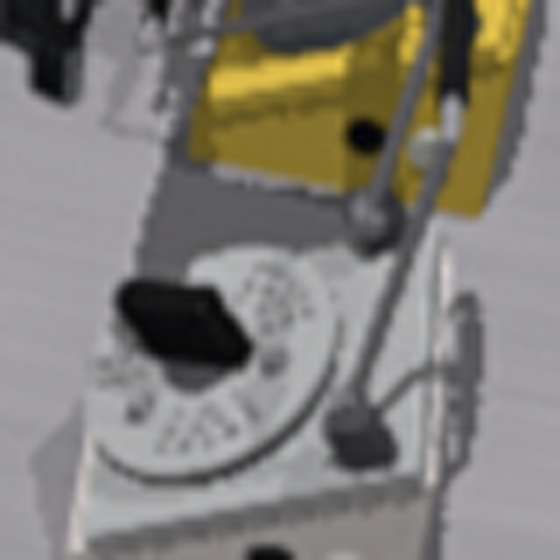

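```bash
python3 - <<'E'
from h import *
im=cv2.imread("pics/u1.png"); p,r=cam("wrist")
S=np.array([.5972,.1875,.0985]);yaw=np.radians(97.4);th=np.radians(-21.3);u,w,n=seatframe(yaw)
k=4;x0,y0=195,130
big=cv2.resize(im[130:280,195:375],None,fx=k,fy=k,interpolation=cv2.INTER_CUBIC)
a=np.linspace(0,2*np.pi,100)
def ring(C,rad,col):
    X=np.array([C+rad*(np.cos(t)*u+np.sin(t)*w) for t in a]); q=((proj(p,r,X)-[x0,y0])*k).astype(np.int32); cv2.polylines(big,[q],True,col,1)
ring(S+.008*n,.066,(0,0,255)); 
for h in studs(S,yaw,th,.008): ring(h,.008,(0,255,0))
for h in studs(S,yaw,th,.018): ring(h,.003,(255,0,0))
x=np.cos(th)*u+np.sin(th)*w; y=np.cross(n,x)
q=((proj(p,r,[S+.056*n+i*.028*x+j*.009*y for i,j in((1,1),(1,-1),(-1,-1),(-1,1))])-[x0,y0])*k).astype(np.int32); cv2.polylines(big,[q],True,(0,255,255),1)
cv2.imwrite("pics/u4.png",big)
E
```

```text
(no output)
```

View pics/u4.png

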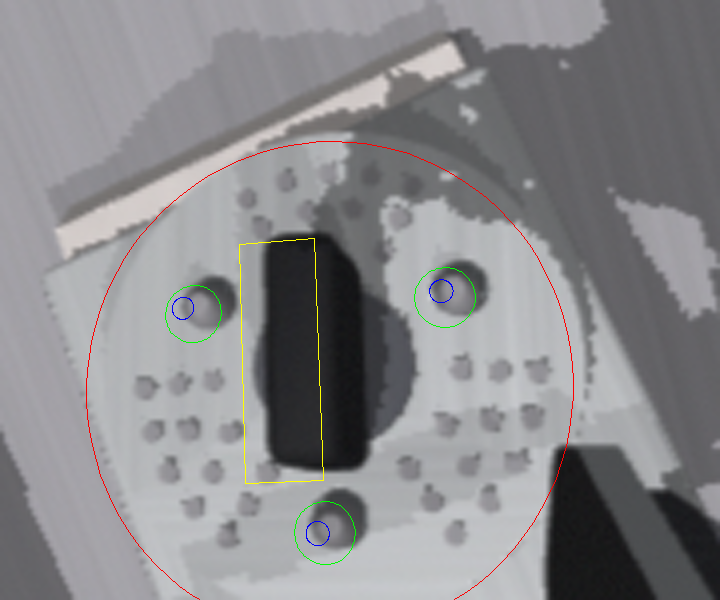

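Request:
apply_moves:
  plan:
    - [1,0.06,0.3,-0.2,0]
    - [1,0,0,-0.4,0]
    - [1,0,0,-0.4,0]
    - [1,0,0,-0.2,0]
    - [1,0,0,-0.07,0]
    - [1,0,0,0,0]

```text
clock: 15.8
tool_pos: [0.5994, 0.1556, 0.1563]
eef_rot: [-0.008, -0.581, 0.814, -0.013]
force: [0.4, 0.3, -0.3]
finger_gap: -0.0001
```

```bash
python3 - <<'E'
from h import *
o=st()
E
```

```text
t 15.8 tcp [0.5994 0.1556 0.1563] jaw deg 161.0 z [ 0.003 -0.031 -1.   ] gap -0.0001 F [ 0.4  0.3 -0.3] q6 [ 0.16  0.56  1.65 -0.04  0.93 -2.63]
```

Request:
apply_moves:
  plan:
    - [1,0,0,-0.03,0]
    - [1,0,0,-0.03,0]
    - [1,0,0,0,0]

```text
clock: 16.1
tool_pos: [0.6, 0.1557, 0.152]
eef_rot: [-0.006, -0.58, 0.814, -0.014]
force: [-0.5, -0.3, 4.3]
finger_gap: -0.0001
```

```bash
python3 - <<'E'
from h import *
o=st()
E
```

```text
t 16.1 tcp [0.6    0.1557 0.152 ] jaw deg 161.0 z [ 0.007 -0.03  -1.   ] gap -0.0001 F [-0.5 -0.3  4.3] q6 [ 0.16  0.57  1.65 -0.04  0.92 -2.63]
```

Request:
apply_moves:
  plan:
    - [1,0,0,-0.02,0]
    - [1,0,0,-0.02,0]
    - [1,0,0,0,0]

```text
clock: 16.4
tool_pos: [0.6004, 0.1558, 0.1509]
eef_rot: [-0.005, -0.581, 0.814, -0.015]
force: [-7.8, -1.2, 28.3]
finger_gap: -0.0
```

```bash
python3 - <<'E'
from h import *
o=st()
E
```

```text
t 16.4 tcp [0.6004 0.1558 0.1509] jaw deg 161.0 z [ 0.009 -0.03  -1.   ] gap -0.0 F [-7.8 -1.2 28.3] q6 [ 0.16  0.57  1.66 -0.04  0.91 -2.63]
```

Request:
apply_moves:
  plan:
    - [1,0,0,0.1,0]
    - [1,0,-0.1,0.4,0]
    - [1,0,-0.1,0.4,-1]
    - [1,0,0,0.4,-1]
    - [1,0,0,0.4,-1]
    - [1,0,0,0.4,-1]
    - [1,0,0,0.3,-1]
    - [1,0,0,0,-1]

```text
clock: 17.2
tool_pos: [0.6, 0.1357, 0.3921]
eef_rot: [-0.007, -0.298, 0.954, -0.012]
force: [-0.6, 0.3, -1.0]
finger_gap: -0.0002
```

Request:
apply_moves:
  plan:
    - [1,0,0,0,-1]
    - [1,0,0,0,-1]
    - [1,0,0,0,-1]
    - [1,0,0,0,-1]
    - [1,0,0,0,0]

```text
clock: 17.7
tool_pos: [0.5993, 0.1355, 0.3872]
eef_rot: [-0.013, -0.095, 0.995, -0.008]
force: [0.7, -0.8, -0.4]
finger_gap: -0.0001
```

```bash
python3 - <<'E'
from h import *
o=st(); snap("scene","v1.png",(220,80,380,240),4)
print([(round(d["confidence"],2),np.round(d["location"],4)) for d in eyes.spot_point("bow_bar","scene")])
snap("top","v2.png",(150,80,300,230),4)
for t in ("bow_bar","disc_grip"): print([(round(d["confidence"],2),np.round(d["location"],4)) for d in eyes.spot_point(t,"top")])
E
```

```text
t 17.7 tcp [0.5993 0.1355 0.3872] jaw deg 100.9 z [-0.024 -0.019 -1.   ] gap -0.0001 F [ 0.7 -0.8 -0.4] q6 [ 0.12  0.38  1.33 -0.02  1.46 -1.64]
[(0.56, array([0.3019, 0.0964, 0.0618])), (0.53, array([0.5859, 0.271 , 0.3317]))]
[(0.46, array([0.5847, 0.2671, 0.3339]))]
[(0.16, array([ 0.3434, -0.2259, -0.0015]))]
```

View pics/v1.png

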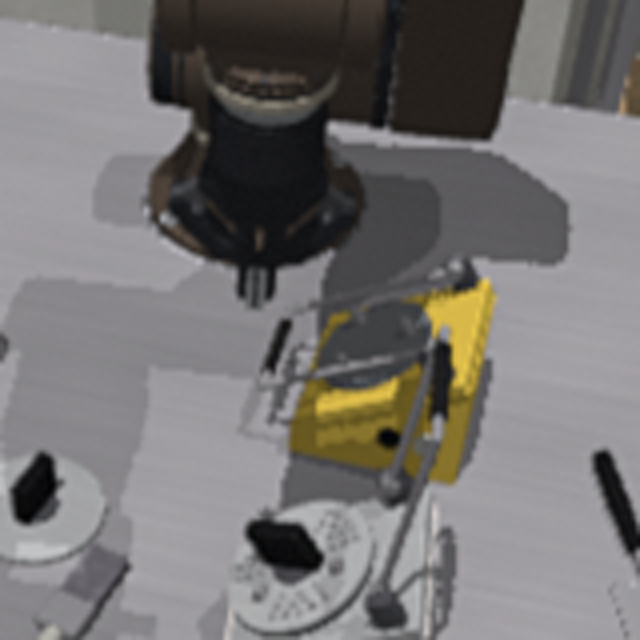

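Request:
apply_moves:
  plan:
    - [1,-0.04,0.4,0,0]
    - [1,-0.04,0.4,0,0]
    - [1,-0.04,0.4,0,0]
    - [1,-0.03,0.4,0,0]
    - [1,0,0.15,0,0]
    - [1,0,0,-0.35,0]
    - [1,0,0,-0.35,0]
    - [1,0,0,0,0]

```text
clock: 18.75
tool_pos: [0.5833, 0.3097, 0.3125]
eef_rot: [-0.017, -0.096, 0.995, -0.01]
force: [-0.5, -0.1, 0.2]
finger_gap: 0.0001
```

```bash
python3 - <<'E'
from h import *
o=st(); snap("scene","w1.png",(220,80,380,240),4)
E
```

```text
t 18.75 tcp [0.5833 0.3097 0.3125] jaw deg 101.0 z [-0.031 -0.022 -0.999] gap 0.0001 F [-0.5 -0.1  0.2] q6 [ 0.39  0.5   1.33 -0.01  1.35 -1.37]
```

View pics/w1.png

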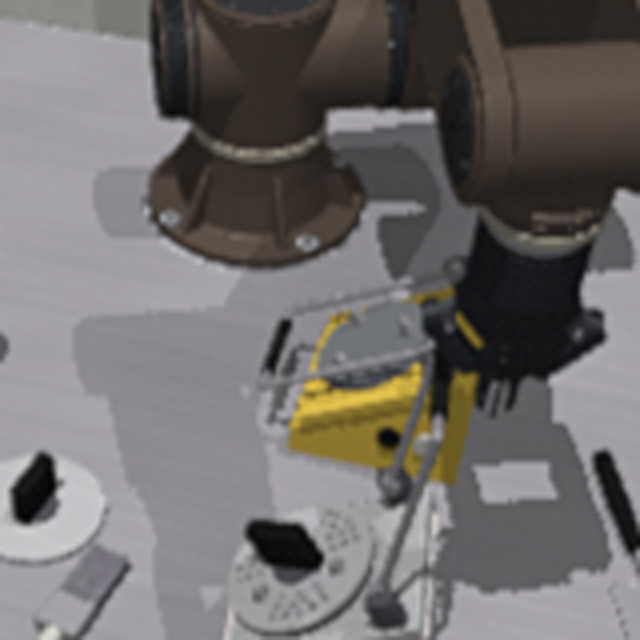

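Request:
apply_moves:
  plan:
    - [1,0.02,-0.19,0,0]
    - [1,0.02,-0.19,0,0]
    - [1,0.02,-0.2,-0.03,0]
    - [1,0.03,-0.2,-0.03,0]
    - [1,0.03,-0.21,-0.04,0]
    - [1,0.03,-0.21,-0.08,0]
    - [1,0.03,-0.2,-0.12,0]
    - [1,0,0,0,0]

```text
clock: 19.6
tool_pos: [0.6027, 0.1671, 0.2872]
eef_rot: [-0.013, -0.094, 0.995, -0.009]
force: [1.5, 0.6, 0.0]
finger_gap: -0.0002
```

```bash
python3 - <<'E'
from h import *
o=st(); snap("scene","x1.png",(220,80,380,240),4)
print([(round(d["confidence"],2),np.round(d["location"],4)) for d in eyes.spot_point("bow_bar","scene")])
E
```

```text
t 19.6 tcp [0.6027 0.1671 0.2872] jaw deg 100.8 z [-0.024 -0.02  -1.   ] gap -0.0002 F [1.5 0.6 0. ] q6 [ 0.17  0.46  1.47 -0.02  1.25 -1.58]
[(0.72, array([0.6026, 0.141 , 0.2938]))]
```

View pics/x1.png

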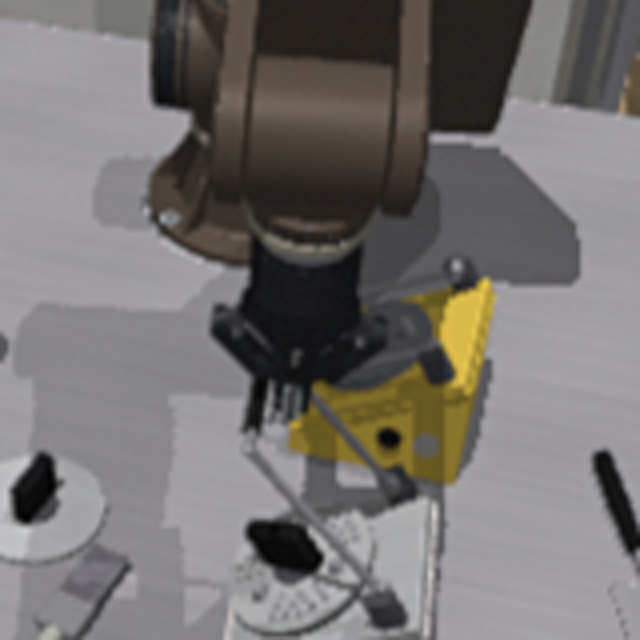

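Request:
apply_moves:
  plan:
    - [1,0.02,-0.18,-0.16,0]
    - [1,0.02,-0.17,-0.2,0]
    - [1,0,0,0,0]
    - [1,0,0.08,0.1,0]
    - [1,0,0,0.4,0]
    - [1,0,0,0.1,0]
    - [1,0,0,0,0]

```text
clock: 20.4
tool_pos: [0.607, 0.1451, 0.3146]
eef_rot: [-0.01, -0.096, 0.995, -0.008]
force: [0.4, -0.1, -0.9]
finger_gap: -0.0003
```

```bash
python3 - <<'E'
from h import *
o=st(); snap("scene","y1.png",(220,80,380,240),4)
print([(round(d["confidence"],2),np.round(d["location"],4)) for d in eyes.spot_point("bow_bar","scene")])
E
```

```text
t 20.4 tcp [0.607  0.1451 0.3146] jaw deg 101.1 z [-0.018 -0.018 -1.   ] gap -0.0003 F [ 0.4 -0.1 -0.9] q6 [ 0.14  0.43  1.43 -0.02  1.3  -1.62]
[(0.69, array([0.3028, 0.096 , 0.064 ])), (0.57, array([0.605 , 0.1074, 0.2609]))]
```

View pics/y1.png

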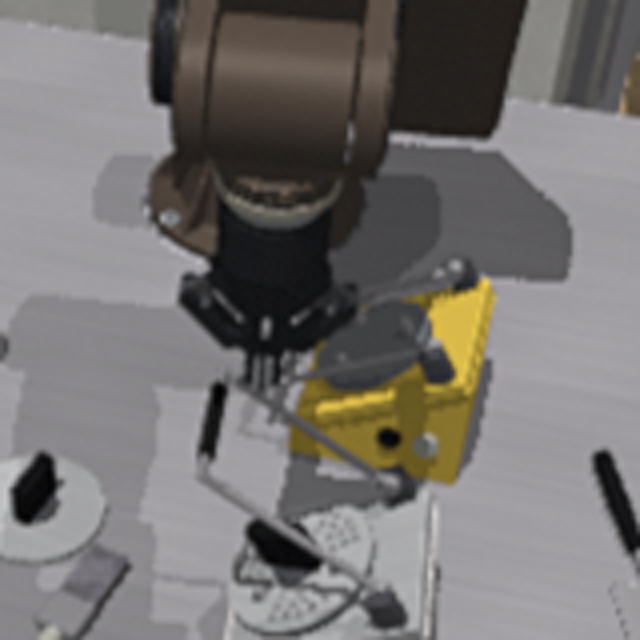

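Request:
apply_moves:
  plan:
    - [1,0,-0.19,0.1,-1]
    - [1,0,-0.19,0.1,-1]
    - [1,0,0,0,-1]
    - [1,0,0,0,-1]
    - [1,0,0,0,-1]
    - [1,0,0,0,-1]
    - [1,0,0,0,-1]
    - [1,0,0,0,-1]

```text
clock: 21.3
tool_pos: [0.6061, 0.1059, 0.3298]
eef_rot: [-0.016, 0.319, 0.947, -0.003]
force: [-0.8, 0.0, -0.3]
finger_gap: 0.0
```

Request:
apply_moves:
  plan:
    - [1,0,0,0,-1]
    - [1,0,0,0,-1]
    - [1,0,0,0,-1]
    - [1,0,0,0,-1]
    - [1,0,0,0,-1]
    - [1,0,0,0,-1]
    - [1,0,0,0,-1]
    - [1,0,0,0,0]

```text
clock: 22.1
tool_pos: [0.6062, 0.1059, 0.33]
eef_rot: [-0.016, 0.637, 0.771, 0.003]
force: [0.1, -0.4, -0.1]
finger_gap: 0.0
```

```bash
python3 - <<'E'
from h import *
o=st()
E
```

```text
t 22.1 tcp [0.6062 0.1059 0.33  ] jaw deg 10.9 z [-0.021  0.024 -0.999] gap 0.0 F [ 0.1 -0.4 -0.1] q6 [ 0.06  0.41  1.44  0.03  1.32 -0.14]
```

Request:
apply_moves:
  plan:
    - [1,0,0,-0.27,0]
    - [1,0,-0.05,-0.27,0]
    - [1,0,-0.1,-0.27,0]
    - [1,0,-0.08,-0.27,0]
    - [1,0,-0.06,-0.3,0]
    - [1,0,-0.03,-0.3,0]
    - [1,0,0,0,0]

```text
clock: 22.8
tool_pos: [0.6046, 0.0734, 0.159]
eef_rot: [-0.018, 0.635, 0.772, 0.001]
force: [-0.2, 0.2, 0.2]
finger_gap: 0.0001
```

```bash
python3 - <<'E'
from h import *
o=st(); snap("scene","z1.png",(220,80,380,260),4)
print([(round(d["confidence"],2),np.round(d["location"],4)) for d in eyes.spot_point("bow_bar","scene")])
E
```

```text
t 22.8 tcp [0.6046 0.0734 0.159 ] jaw deg 11.1 z [-0.026  0.024 -0.999] gap 0.0001 F [-0.2  0.2  0.2] q6 [ 0.    0.55  1.66  0.03  0.95 -0.21]
[(0.72, array([0.3027, 0.0981, 0.0652])), (0.62, array([0.6084, 0.0772, 0.1333]))]
```

View pics/z1.png

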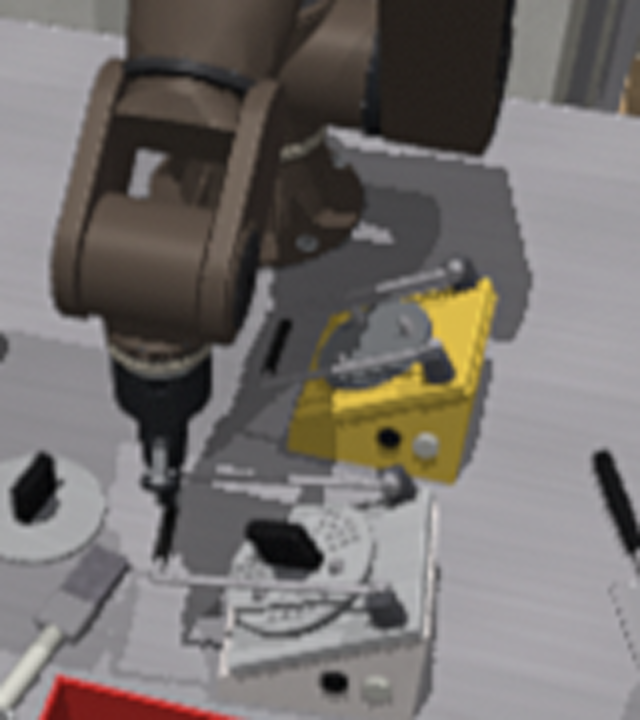

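Request:
apply_moves:
  plan:
    - [1,0.02,0.02,-0.22,0]
    - [1,0.02,0.03,-0.22,0]
    - [1,0,0.05,-0.17,0]
    - [1,0,0.06,-0.14,0]
    - [1,0,0.02,-0.06,0]
    - [1,0,0,0,0]

```text
clock: 23.5
tool_pos: [0.6105, 0.0921, 0.082]
eef_rot: [-0.015, 0.636, 0.772, 0.003]
force: [0.1, 0.6, -0.5]
finger_gap: 0.0001
```

```bash
python3 - <<'E'
from h import *
o=st(); snap("scene","zz1.png",(220,100,380,260),4)
print([(round(d["confidence"],2),np.round(d["location"],4)) for d in eyes.spot_point("bow_bar","scene")])
E
```

```text
t 23.5 tcp [0.6105 0.0921 0.082 ] jaw deg 11.1 z [-0.019  0.024 -1.   ] gap 0.0001 F [ 0.1  0.6 -0.5] q6 [ 0.03  0.66  1.7   0.03  0.8  -0.18]
[(0.63, array([0.6074, 0.0915, 0.0694])), (0.56, array([0.2997, 0.099 , 0.0653]))]
```

View pics/zz1.png

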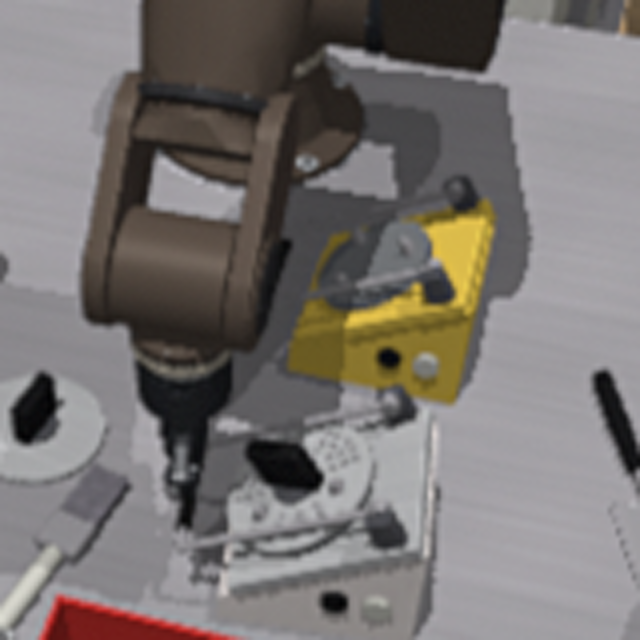

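Request:
apply_moves:
  plan:
    - [1,0,0.01,-0.04,0]
    - [1,0,0,-0.03,0]
    - [1,0,0,-0.02,0]
    - [1,0,0,0,0]

```text
clock: 24.0
tool_pos: [0.6107, 0.0926, 0.0738]
eef_rot: [-0.015, 0.636, 0.771, 0.004]
force: [-2.2, 0.5, 8.9]
finger_gap: 0.0004
```

```bash
python3 - <<'E'
from h import *
o=st()
E
```

```text
t 24.0 tcp [0.6107 0.0926 0.0738] jaw deg 11.0 z [-0.018  0.024 -1.   ] gap 0.0004 F [-2.2  0.5  8.9] q6 [ 0.03  0.67  1.71  0.04  0.78 -0.18]
```

Request:
apply_moves:
  plan:
    - [1,0,0,-0.02,0]
    - [1,0,0,0,0]
    - [1,0,0,0,0]

```text
clock: 24.3
tool_pos: [0.6108, 0.0926, 0.0734]
eef_rot: [-0.014, 0.636, 0.771, 0.004]
force: [-7.6, -0.4, 25.7]
finger_gap: -0.0001
```

```bash
python3 - <<'E'
from h import *
o=st()
E
```

```text
t 24.3 tcp [0.6108 0.0926 0.0734] jaw deg 11.0 z [-0.017  0.024 -1.   ] gap -0.0001 F [-7.6 -0.4 25.7] q6 [ 0.03  0.67  1.71  0.04  0.78 -0.18]
```

Request:
apply_moves:
  plan:
    - [1,0,0,0.1,0]
    - [1,0,-0.1,0.3,0]
    - [1,0,-0.3,0.3,0]
    - [1,0,-0.4,0.3,0]
    - [1,0,-0.4,0.3,0]
    - [1,-0.2,-0.2,0,0]
    - [1,0,0,0,0]

```text
clock: 25.0
tool_pos: [0.5891, -0.0499, 0.2018]
eef_rot: [-0.015, 0.637, 0.771, 0.003]
force: [0.2, -0.0, -1.0]
finger_gap: 0.0002
```

```bash
python3 - <<'E'
from h import *
o=st(); snap("scene","y9.png",(230,160,370,270),5); snap("top","y8.png",(170,115,260,205),6)
for c in ("scene","top"):
  for t in ("bow_bar","disc_grip"): print(c,t,[(round(d["confidence"],2),np.round(d["location"],4)) for d in eyes.spot_point(t,c)])
E
```

```text
t 25.0 tcp [ 0.5891 -0.0499  0.2018] jaw deg 10.8 z [-0.018  0.024 -1.   ] gap 0.0002 F [ 0.2 -0.  -1. ] q6 [-0.2   0.48  1.67  0.02  1.02 -0.41]
scene bow_bar [(0.85, array([0.6047, 0.0955, 0.0632])), (0.68, array([0.3017, 0.0999, 0.0632])), (0.18, array([ 0.3441, -0.229 , -0.0033]))]
scene disc_grip [(0.64, array([0.6039, 0.1707, 0.1272])), (0.18, array([0.5916, 0.2472, 0.1568]))]
top bow_bar [(0.9, array([0.6062, 0.0927, 0.0669]))]
top disc_grip [(0.72, array([0.596 , 0.1704, 0.1283]))]
```

View pics/y9.png

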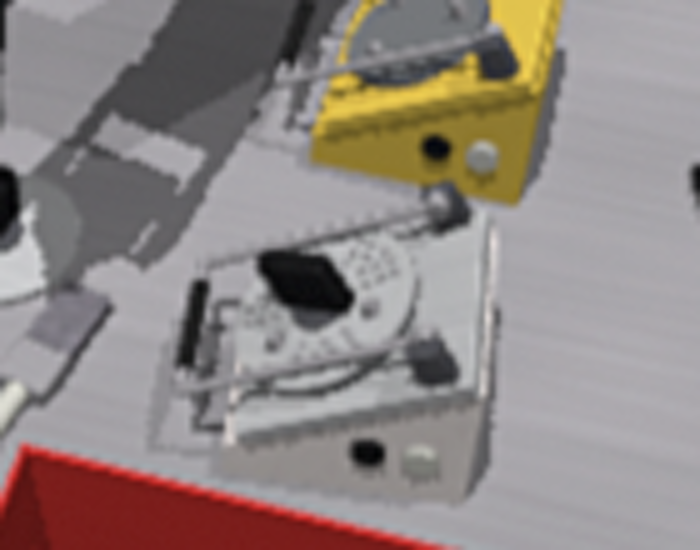

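View pics/y8.png

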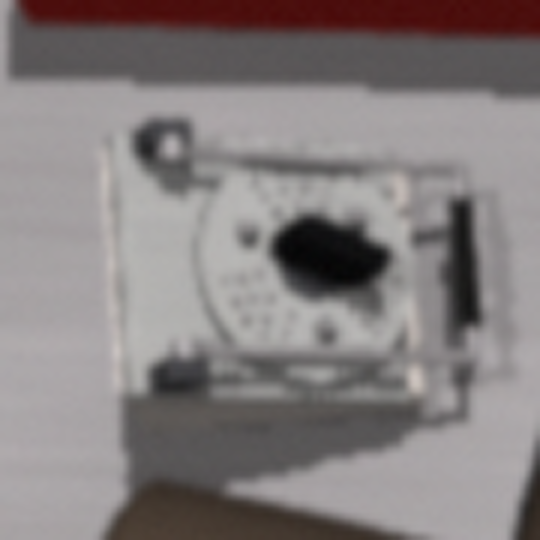

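```bash
python3 - <<'E'
from plant import env
print(env.close_job())
E
```

```text
the job is handed in; nothing more can be done
None
```

The holed disc is on the cutter's three studs, the bow is swung down over it, and I have handed the job in. It took about 25 s on the robot's clock.

**How it went:** I gripped the disc by its bar and turned it so its holes lined up with the studs. I tilted it against the uphill stud, lowered it along the sloping axis, then released it so it dropped over all three studs. I pressed it down with the closed fingers, then pushed the bow over and down to its stop.

**Last checks:**
- **Disc:** a 28 N press moved it only about 1 mm, and all three studs show through its holes. With the arm withdrawn, the point finder put the grip at (0.596–0.604, 0.171, 0.127–0.128). The fully seated position would be (0.599, 0.172, 0.126).
- **Bow:** it held firm at 26 N. The bar was found at (0.605–0.606, 0.093–0.096, 0.063–0.067); the closed position works out to (0.609, 0.097, 0.065).
- **Arm:** it stood clear at z = 0.20 m with no contact force. No other object was touched, as far as I could tell.

**Where checks disagreed:**
- My drawn overlay of the seated disc sat about 4 mm off in the wrist picture. The studs and the holes were shifted alike to within about 2 mm, so I took this as a camera pose error.
- The two cameras differ by about 8 mm in x on the grip. The scene camera's x is 4.6 mm from the seated value, slightly over the 4 mm tolerance. The holes leave the disc only about 2 mm of sideways play on the studs, so I trusted the pictures instead.

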